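Make up a gel-casting tray: end gate and comb

TASK

Get the gel-casting tray ready for pouring: take the loose end gate from the drying rack and slide it, edge first, down the grooves at the tray's open end until it stands on the tray's floor, then hang the comb with the six broad teeth across the tray in the pair of notches nearer the end that was already closed, both its ears fully down. Lower both parts home by hand, do not drop or force them, and leave the fine-toothed comb in the rack and everything else on the bench where it is.

Things in the scene. Friction and masses are not known exactly. Their poses are not given: they have to be found in the camera images.
- tray: Clear gel-casting tray, 200 x 134 mm, on a black levelling table 250 x 180; one fixed unit. Origin on the bench (z = 0) under its centre; x along its length, y across. Inner floor at z = 25, side walls inside at y = +-62, 5 thick, tops at z = 57. End x = +91 is closed by a white gate (tab top z = 89, stays); end x = -91 is open. Comb notches in the wall tops at x = 0 and x = +41 (the pair to use).
- groove (a point): Midway between the two grooves of the open end, at the tray's floor (z = 25 mm); axes as the tray's. Each groove is 7.5 wide along x, between two ribs on the wall (y = 52 to 62, up to z = 57); its top 4 flare at 45 degrees to 15.5 wide. The gate stands here across x, its origin on this point.
- notches (a point): Midway between the two notches to use, at the notch floors (z = 47 mm, 10 below the wall tops); axes as the tray's. Each is 13 wide along x, its top 4 flared at 45 degrees to 21. The comb's ears rest on the notch floors, its origin then 20 below this point, clear of the tray's floor. The fitted gate stands 50 farther along +x: open the fingers no wider than 45 here.
- middle_notches (a point): The same point for the middle pair of notches, which is not to be used.
- rack: Fixed grey drying rack, 200 x 150 mm; origin on the bench under its centre. Three cross-wise slots at its x = -65, 0, 65. The gate and the two combs stand upright in them, in any order, square to the rack (across its x), their feet at z = 6, held by ribs up to z = 23 with 0.75 play on either side.
- gate: Loose end gate: white plastic plate 120 mm wide (y) x 5 thick (x) x 36 high, on top of its middle a finger tab 50 wide x 9 thick, z = 34 to 64. Origin at the centre of its bottom edge, z up as it stands. Same from front and back, no ears, no teeth, about 45 g.
- wide_comb: Comb to use: white plastic, six broad teeth (14 mm wide). Origin at the middle of the teeth tips, z up as it stands. Blade 112 wide (y) x 5 thick (x), z = 0 to 20; bar 146 wide x 9 thick, z = 20 to 34, its ends overhanging the blade by 17 as ears; grip on the bar's middle 60 wide x 9 thick, up to z = 68. Same from front and back, about 55 g.
- fine_comb: The comb to leave in the rack: like the other in all but its teeth, fourteen narrow ones (5 wide).
- beaker: White plastic beaker, 66 across, 95 high, origin at the centre of its underside; bystander between tray and rack.
- tube_rack: Purple rack 75 x 75 x 45 with two capped 50 ml tubes, tops at 126; origin at the centre of its underside; bystander.
- microtube_rack: Black microtube rack 115 x 175 x 28 with a few small tubes; origin at the centre of its underside; bystander.
- agarose_jar: White screw-capped jar, 72 across, 110 high; origin at the centre of its underside; bystander.
- phone: Black phone lying flat, 75 x 150 x 9; bystander.
- marker: White marker pen with a blue cap, lying, 145 long, 13 thick; bystander.
- timer: White bench timer lying flat, 62 x 85 x 22; bystander.
Not all that is in view belongs to the job. What is shaped like the wide_comb but orange or yellow is not meant.

How it is judged (in metres and radians):
On the way, in this order (a step that is already met when the one before it is completed fails the run):
1. the gate, still held in the fingers, is in the grooves of the open end and within 6 mm of the tray's floor (contact force between the fingers and gate above 0.5 N and x of gate in the frame of groove between -0.004 and 0.004 m and y of gate in the frame of groove between -0.008 and 0.008 m and z of gate in the frame of groove between -0.006 and 0.006 m), for 0.1 s.
2. then the broad-toothed comb, still held, is in the notches nearer the end that was already closed, within 6 mm of fully down (contact force between the fingers and wide_comb above 0.5 N and x of wide_comb in the frame of notches between -0.006 and 0.006 m and y of wide_comb in the frame of notches between -0.012 and 0.012 m and z of wide_comb in the frame of notches between -0.026 and -0.014 m), for 0.1 s.
At the end, for the whole second after the job is handed in: Gate at rest in the open end's grooves, foot within 3 mm of the floor, square within 0.06 rad. Broad-toothed comb at rest in the notches nearer the already closed end, ears within 3 mm of the notch floors, square within 0.06 rad. Fine-toothed comb upright in its slot, within 10 mm (x of gate in the frame of groove between -0.003 and 0.003 m and y of gate in the frame of groove between -0.005 and 0.005 m and z of gate in the frame of groove between -0.003 and 0.003 m and angle between the y axis of gate and the y axis of groove, either way round below 0.06 rad and angle between each of gate, fine_comb's own z axis and vertical below 0.17 rad and x of wide_comb in the frame of notches between -0.0045 and 0.0045 m and y of wide_comb in the frame of notches between -0.009 and 0.009 m and z of wide_comb in the frame of notches between -0.023 and -0.017 m and angle between the y axis of wide_comb and the y axis of notches, either way round below 0.06 rad and angle between wide_comb's own z axis and vertical below 0.12 rad and linear speed of each of gate, wide_comb below 0.02 m/s and distance of fine_comb from where it was at the start of the episode below 0.01 m); the robot touches nothing.
It fails at once if a bystander is moved by more than 25 mm (distance of any of beaker, tube_rack, microtube_rack, agarose_jar, phone, marker, timer from where it was at the start of the episode above 0.025 m).
It fails at once if the beaker or the jar is tipped by more than 0.4 rad (angle between any of beaker, agarose_jar's own z axis and vertical above 0.4 rad).
It fails at once if the fine-toothed comb is moved out of its slot (by more than 15 mm) (distance of fine_comb from where it was at the start of the episode above 0.015 m).
It fails at once if the gate or the comb is forced against the tray with more than 40 N (contact force between any of gate, wide_comb and tray above 40 N).
It also fails if it takes over 67 s, if anything falls off the work surface, if the arm or the gripper's body presses on something with over 40 N, if the wrist force passes 120 N, or if a joint passes its speed limit or range.

ROBOT

A 6-joint arm with a two-finger parallel gripper is mounted at the origin on the work surface. World frame = base frame: x ahead of the robot, y to its left, z up, the work surface at z = 0. Lengths are in m, angles in degrees, forces in N, time in s.
With the tool pointing down it reaches from about 0.3 to 0.75 m from the base axis. Payload 8.5 kg.
Tool frame: the origin (TCP) lies midway between the tips of the shut fingers; the grasp point (between the pads) lies 19 mm behind it; z points along the fingers, y is the line along which they close (so a half turn about z gives the same grasp; the last joint's range is limited). The gripper opens to 85 mm and grips with 20 to 120 N. Pads are 22 mm wide; open, the fingers measure 114 mm over their backs; the gripper's body (76 mm by 85 mm) begins 54 mm behind the grasp point. The pads swing forward as they close: fully open they stand 13 mm farther back than shut.
Start: joints at [54.987, 21.807, 74.336, -0, 83.858, -12.336], TCP at [0.212, 0.507, 0.231] pointing down, gripper open.
Joint ranges: [-178.18, 178.18], [-50.72, 133.34], [12.68, 142.11], [-81.47, 261.47], [9.98, 163.14], [-165.26, 165.26]. Speed limits (degrees/s): [136.94, 136.94, 180, 180, 180, 180].

INTERFACE

Orientations are given as a 3x3 rotation matrix whose columns are the frame's x, y, z axes.
In Python, from rig import env gives the robot as it stands. The module is installed in compiled form; this text tells all that it offers.
- The arm moves only by the tool jog_arm, never from a script. Its argument "targets" is a list of rows, each a list of 6 numbers: the shift along the tool's x, y, z in cm, then the turn, a rotation vector about the tool's x, y, z in degrees. A call has 1 to 8 rows; each row is the pose to reach, as a shift and turn from the pose commanded when the call began, along the tool's axes at that moment; what a row does not reach only later rows make up. A row lasts 1/12 s, in which the tool goes at most 41.7 mm and 7.16 degrees, less where a joint would pass 70% of its speed; a pose out of reach is approached as far as the arm can. A call with a gripper value outside its range is refused whole. "hand" is the opening, from 0 (shut) to 1 (fully open), set as the call begins (left out, the last holds). The fingers move at their own pace and stop on an object; "newtons" is the grip in N (left out, the last holds). Time passes only in rows, so rows that repeat a pose let the fingers close. It gives the time, the measured TCP pose, the force, the opening and the grip force at its end, in the units of the state.
- env.observe(): the state, without advancing time (a new reading comes with each control period).
- env.get_image(name): name is "side" or "top"; returns a dict with "frame" (400x640x3 uint8, red, green, blue), "depth" (400x640 float32, m along the optical axis (not along the pixel's ray), 0 where there is no reading), "fovy" (degrees; the focal length in pixels is half the picture's height over the tangent of half this angle, whatever the lens; pixels are square), "cx", "cy" (the principal point, pixels), "cam_to_world" (4x4, takes a point from camera to world coordinates). Camera axes: x right, y down, z forward; pixel columns grow to the right and rows downward; lengths in m; the calibration is good to about 2 mm. A picture is of the moment at which its call begins.
- env.close_job(): hands the job in; it is judged then, once.
Trained networks look in the newest picture that a camera, given by its name, has taken for a name from the list of things; names that differ only in an ending like _2 or _b are one class to them, and where a whole thing is asked for, a point or a joint stands for the part that bears it (a point fixed in the world has none). Each returns a list of dicts, best first, with "score" (0 to 1); they miss things now and then, are a little off and sometimes report something else, mostly with a low value. They report only what shows in the picture. A call takes as long as a camera call. They do not tell look-alikes from the thing itself.
- env.regions_of(camera, target): "pixels" (400x640 bool, what is visible of it) and "point" ([row, column] in pixels, amid what is visible of it).
The state is a dict: "time_s": time; "q": joint angles; "qvel": joint speeds; "joint_efforts": joint torques, N m; "position": TCP position; "tool_rot": TCP orientation; "ft_force": force on the tool from outside, world axes, zero at the start; "wrist_torque": the same for the moment, N m; "grip_width": finger opening in m; "gripper_force": force on a finger pad.
Only numpy, scipy, OpenCV 4.12 (cv2) and the standard library are available. Lean on these libraries where they do the work, as an engineer would, in place of code of your own. Each camera call takes 0.05 s, during which the arm holds its last target. There are 200 camera calls.

## Working session

There is one attempt and no reset: what is moved stays moved. The work goes in short steps, Python scripts to look and compute and a tool call to move; the robot and the scene stay as the last step left them, time stands still between calls to the robot, and variables do not carry over. Pictures are saved under pics/ and viewed, at most 10 in all, crops included, and the job is handed in when it is done.

Besides the shell and the picture viewer there is one more tool, called by a JSON object that holds its "fn" and its "kwargs", one argument or row to a line. jog_arm: Moves the arm, as the interface text tells. Its arguments: {"type":"object","properties":{"targets":{"type":"array","items":{"type":"array","items":{"type":"number"}}},"hand":{"type":"number"},"newtons":{"type":"number"}},"required":["targets"]}

```bash
mkdir -p pics; cat > h.py <<'E'
import numpy as np, cv2
from rig import env
def cap(n):
    im=env.get_image(n); return im
def cloud(im):
    d=im["depth"]; h,w=d.shape; f=h/2/np.tan(np.radians(im["fovy"])/2)
    v,u=np.mgrid[:h,:w]; p=np.stack([(u-im["cx"])/f*d,(v-im["cy"])/f*d,d],-1)
    T=np.array(im["cam_to_world"]); P=p@T[:3,:3].T+T[:3,3]; P[d==0]=np.nan; return P
E
python3 - <<'E'
from h import *
s=env.observe(); print(s["time_s"],s["position"],np.round(s["tool_rot"],3).tolist())
for n in("side","top"):
    im=cap(n); cv2.imwrite(f"pics/{n}0.png",im["frame"][...,::-1]); np.savez(f"{n}0.npz",**im)
    print(n,im["fovy"],np.round(im["cam_to_world"],3).tolist())
    for t in("tray","rack","gate","wide_comb","fine_comb","beaker"):
        print(t,[(round(r["score"],2),[int(x) for x in r["point"]],int(r["pixels"].sum())) for r in env.regions_of(n,t)][:4])
E
```

```text
0.0 [0.21185802 0.50722875 0.23071582] [[-0.923, 0.386, -0.001], [0.386, 0.923, -0.001], [0.0, -0.001, -1.0]]
side 48.462769479893176 [[0.905, -0.272, 0.328, 0.077], [-0.425, -0.553, 0.717, -0.938], [-0.014, -0.788, -0.616, 0.824], [0.0, 0.0, 0.0, 1.0]]
tray [(0.81, [155, 308], 2692)]
rack [(0.64, [201, 313], 776), (0.59, [271, 369], 1878), (0.21, [154, 309], 2657)]
gate [(0.65, [268, 349], 583)]
wide_comb [(0.8, [279, 275], 607), (0.79, [236, 387], 680), (0.7, [353, 423], 1344), (0.59, [173, 239], 347)]
fine_comb [(0.71, [252, 371], 681)]
beaker [(0.65, [199, 314], 759)]
top 42.135540114718275 [[-0.012, -0.984, 0.18, 0.157], [-1.0, 0.012, 0.002, -0.044], [-0.004, -0.18, -0.984, 1.861], [0.0, 0.0, 0.0, 1.0]]
tray [(0.91, [178, 240], 3380), (0.57, [186, 380], 167)]
rack [(0.97, [194, 377], 1918)]
gate [(0.46, [206, 385], 105)]
wide_comb [(0.71, [175, 367], 120), (0.63, [263, 378], 48), (0.62, [251, 251], 113)]
fine_comb [(0.46, [187, 383], 141)]
beaker [(0.75, [200, 316], 296)]
```

```bash
python3 - <<'E'
import cv2
a=cv2.imread("pics/side0.png"); b=cv2.imread("pics/top0.png")
cv2.imwrite("pics/s1.png",cv2.resize(a[100:400,180:520],None,fx=2.35,fy=2)[:600,:800])
cv2.imwrite("pics/t1.png",cv2.resize(b[110:310,170:436],None,fx=3,fy=3))
E
```

```text
(no output)
```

View pics/s1.png

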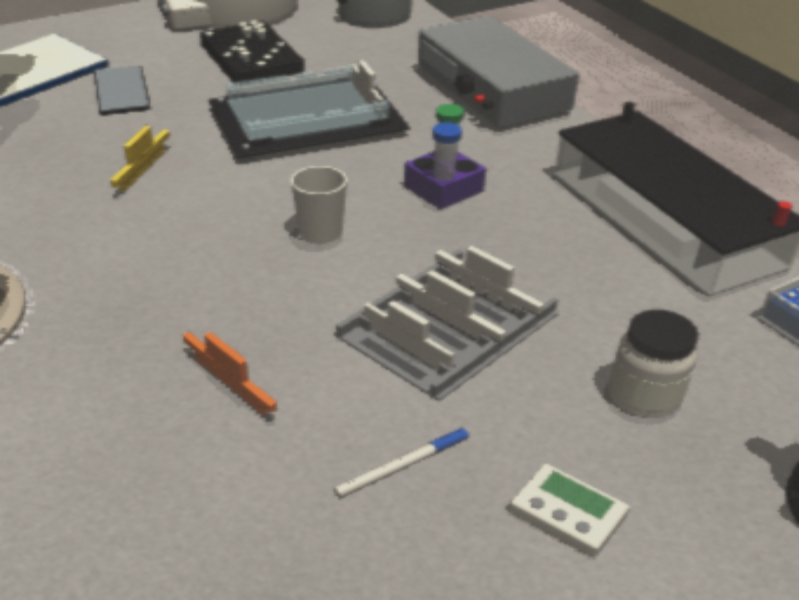

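View pics/t1.png

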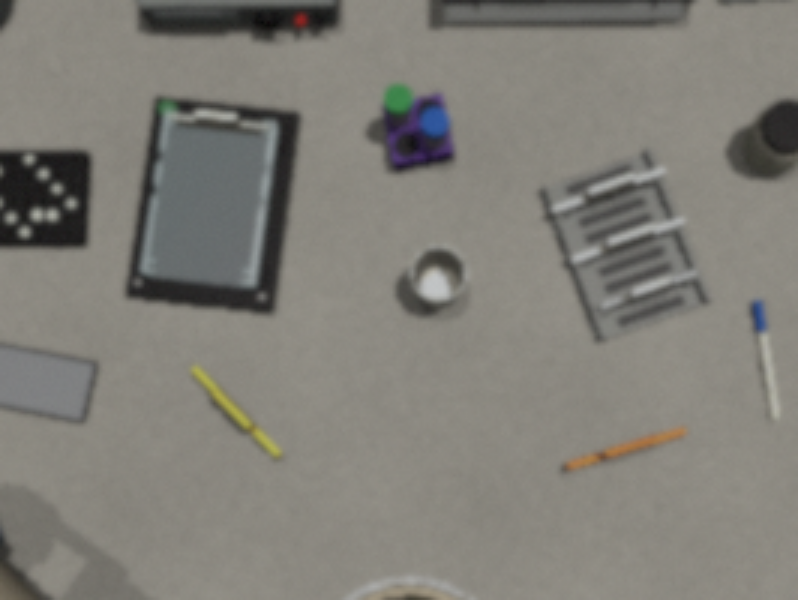

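The crops show the tray (top crop 215,200) with its closed end far from the robot (+x), the rack at (625,245) with three white parts, the beaker at (437,280), and orange and yellow look-alikes. The nearest part in the rack is short and has no ears, so it is the gate. The other two are combs, and an enlarged crop should tell them apart.

```bash
python3 - <<'E'
import cv2,numpy as np
from h import *
a=cv2.imread("pics/side0.png")
c=cv2.resize(a[215:305,318:422],None,fx=7.5,fy=6.6,interpolation=cv2.INTER_CUBIC)
g=c.astype(float); g=np.clip((g-60)*1.6,0,255).astype('uint8')
cv2.imwrite("pics/r1.png",g)
for n in("side","top"):
    im=dict(np.load(f"{n}0.npz")); P=cloud(im); d=im["depth"]
    print(n,(d==0).mean())
    fr=im["frame"].astype(int); 
    # points in rack area above 40mm
    m=(P[...,2]>0.03)&(P[...,2]<0.09)
    k,l,st,ce=cv2.connectedComponentsWithStats(m.astype('uint8'))
    for i in range(1,k):
        if st[i,4]>30:
            q=P[l==i]; print(st[i,:5],np.round(np.median(q,0),3),np.round(q[:,2].max(),3))
E
```

```text
side 0.0039921875
[285   0 103  16 727] [1.332 1.774 0.054] 0.09
[ 464    0  176   64 2055] [2.265 0.709 0.059] 0.09
[ 176   33  112   30 1346] [0.6   1.275 0.06 ] 0.09
[101  53  58  34 772] [0.105 1.273 0.061] 0.09
[247  83  60  28 925] [0.581 0.606 0.057] 0.09
[323  89  32  19 455] [0.812 0.502 0.061] 0.09
[ 358  108   69   52 2209] [0.837 0.156 0.083] 0.09
[ 100  111   45   47 1496] [0.018 0.553 0.075] 0.09
[268 110  39  26 379] [0.581 0.475 0.032] 0.05
[ 276  131   70   41 1081] [0.579 0.195 0.046] 0.09
[ 417  155  109   86 4531] [ 0.836 -0.236  0.083] 0.09
[227 163  25  29 232] [0.312 0.191 0.044] 0.074
[352 176  35  21 477] [ 0.634 -0.042  0.046] 0.09
[305 185  22  12 178] [ 0.478 -0.016  0.075] 0.089
[304 193  24  22 335] [ 0.455 -0.066  0.062] 0.09
[365 223  47  34 487] [ 0.573 -0.25   0.044] 0.078
[ 505  233   54   48 1279] [ 0.865 -0.446  0.038] 0.055
[109 235  67  37 963] [-0.009 -0.064  0.057] 0.09
[349 235  46  36 497] [ 0.512 -0.272  0.044] 0.078
[335 250  38  31 382] [ 0.451 -0.293  0.045] 0.074
[258 266  40  39 382] [ 0.266 -0.265  0.044] 0.072
[440 266  37  36 710] [
[... 697 characters left out ...]
.09
[298 141  24  25 308] [ 0.639 -0.008  0.045] 0.09
[217 143  48  64 516] [0.608 0.225 0.052] 0.09
[418 146  23  22 152] [ 0.608 -0.423  0.068] 0.089
[151 160  21  24 156] [0.596 0.525 0.034] 0.051
[354 166  38  16 138] [ 0.571 -0.238  0.047] 0.084
[172 168  15  10  41] [0.589 0.456 0.033] 0.039
[178 177  18  14  72] [0.548 0.425 0.035] 0.054
[360 182  39  17 137] [ 0.51  -0.258  0.046] 0.08
[308 192  18  14  91] [ 0.487 -0.036  0.064] 0.089
[370 201  32  12  79] [ 0.45  -0.281  0.06 ] 0.081
[234 232  30  31  95] [0.308 0.197 0.051] 0.075
[370 253  29  10  73] [ 0.268 -0.261  0.063] 0.076
[611 263  20 137 546] [ 0.011 -1.065  0.042] 0.062
[  82  312   75   49 2012] [0.013 0.637 0.076] 0.09
```

View pics/r1.png

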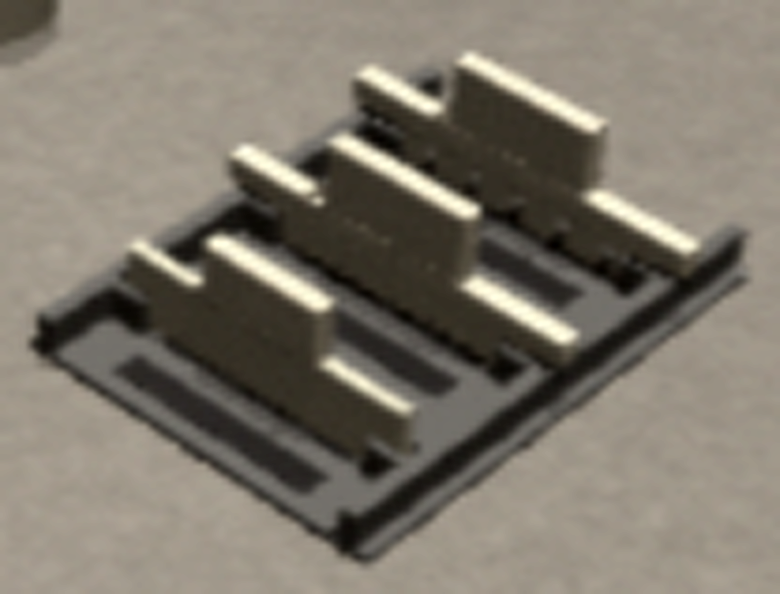

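The near part at (270,330) is smooth with no ears, so it is the gate. Of the two white combs, the far one at (530,160) shows a few large dark gaps under its bar, and the middle one at (400,240) shows finer speckle. A gap profile along the teeth of each should confirm this.

```bash
cat >> h.py <<'E'
def proj(im,P):
    T=np.linalg.inv(np.array(im["cam_to_world"])); c=np.asarray(P)@T[:3,:3].T+T[:3,3]
    f=200/np.tan(np.radians(im["fovy"])/2); return np.stack([c[...,0]/c[...,2]*f+im["cx"],c[...,1]/c[...,2]*f+im["cy"]],-1)
def onplane(im,uv,z):
    uv=np.asarray(uv,float); T=np.array(im["cam_to_world"]); f=200/np.tan(np.radians(im["fovy"])/2)
    d=np.stack([(uv[...,0]-im["cx"])/f,(uv[...,1]-im["cy"])/f,np.ones(uv.shape[:-1])],-1)@T[:3,:3].T
    return (T[:3,3]+d*((z-T[2,3])/d[...,2])[...,None])[...,:2]
E
python3 - <<'E'
from h import *
for n in("side","top"):
    im=dict(np.load(f"{n}0.npz")); g=im["frame"].mean(-1); P=cloud(im)
    b=(im["frame"].min(-1)>(175 if n=="side" else 165))
    print(n,"thr hist",np.percentile(g,[50,95,99,99.8]))
    k,l,st,ce=cv2.connectedComponentsWithStats(b.astype('uint8'))
    for i in range(1,k):
        x,y,w,h,a=st[i]
        if a>12:
            q=np.argwhere(l==i)[:,::-1]; zz=np.nanmedian(P[l==i][:,2]); xy=onplane(im,q,0.072)
            c=xy.mean(0); U,S,V=np.linalg.svd(xy-c,full_matrices=False); t=(xy-c)@V[0]; s=(xy-c)@V[1]
            if 0.2<c[0]<0.8 and abs(c[1])<.5: print(st[i],"z",round(zz,3),np.round(c,4),"ang",round(np.degrees(np.arctan2(V[0,1],V[0,0])),1),"len",np.round([np.ptp(t),np.ptp(s)],3))
im=dict(np.load("side0.npz")); g=im["frame"].mean(-1)
np.set_printoptions(linewidth=250)
from scipy.ndimage import map_coordinates as mc
for name,c in(("mid",(.51,-.258)),("far",(.571,-.238))):
  a=np.radians(19); u=np.array([-np.sin(a),np.cos(a)])
  for z in (.016,.020,.023):
    t=np.arange(-.065,.066,.0022)
    for dx in (-.0025,): 
      p=np.array([[c[0]+u[0]*k+dx*np.cos(a),c[1]+u[1]*k+dx*np.sin(a),z] for k in t]); uv=proj(im,p)
      print(name,z,mc(g,[uv[:,1],uv[:,0]],order=1).astype(int))
E
```

```text
side thr hist [129.         158.         206.         212.33333333]
[180 117  44  28 540] z 0.019 [0.2697 0.4848] ang -104.0 len [0.187 0.148]
[380 223  18  12  39] z 0.075 [ 0.5771 -0.2436] ang -71.7 len [0.057 0.006]
[366 225  11   7  22] z 0.042 [ 0.5375 -0.223 ] ang 107.9 len [0.031 0.006]
[350 237   9   7  21] z 0.042 [ 0.4784 -0.2422] ang -72.9 len [0.029 0.006]
[363 236  18  12  38] z 0.075 [ 0.5152 -0.265 ] ang -70.9 len [0.055 0.006]
[397 244  14   9  34] z 0.042 [ 0.5715 -0.319 ] ang -70.4 len [0.039 0.007]
[346 251  16  11  38] z 0.072 [ 0.4517 -0.2899] ang -70.9 len [0.046 0.006]
[380 257  15  10  35] z 0.041 [ 0.5127 -0.3404] ang 109.2 len [0.038 0.006]
[324 323  41  23 137] z 0.012 [ 0.3327 -0.4711] ang -174.0 len [0.095 0.007]
top thr hist [130.66666667 151.         187.33333333 189.66666667]
[387 183  10   4  13] z 0.039 [ 0.5246 -0.3018] ang 104.2 len [0.033 0.005]
[311 200   9   9  60] z 0.003 [ 0.4556 -0.0307] ang -133.2 len [0.03  0.028]
[382 203  10   5  13] z 0.067 [ 0.4519 -0.2806] ang -71.0 len [0.035 0.004]
mid 0.016 [ 79  73  74  75  77  84  87  87  87  87  
[... 757 characters left out ...]
  88  88  87  84  79  75  83  87  88  88  88  86  82  77  76  84  88  89  87  87  87  83  79  79  84  87  87  87  87  86  83  77  81  87  89  88  87  82  76  70  70  69  68  71  69  79  96 117 128]
far 0.02 [ 83  82  81  82  89  88  91  94  92  91  89  88  88  87  86  92  97  94  90  88  87  88  87  85  87  93  93  89  88  87  88  87  87  92  91  90  88  87  87  89  88  88  92  96  91  89  88  87  84  85  86  86  87  86  90  90  95 111 124 133]
far 0.023 [ 88  89  78  89  93  93  95  95  93  89  88  88  87  87  91  97  96  93  89  88  87  88  88  91  96  92  88  88  87  88  88  88  90  97  92  88  87  88  88  88  87  89  94  93  90  88  87  87  90  90  93  93  85  95  94  80  91 100 114 132]
```

The far comb's profile repeats every 9 samples, about 20 mm, which means six broad teeth. So the far white comb at side pixel (388,229) is the wide_comb, the middle one is the fine comb to leave, and the orange and yellow ones are decoys. Next I measure the tray and refine the tab poses.

```bash
cat >> h.py <<'E'
def tabfit(im,x0,y0,yaw,z,L,thr,W=.009,pad=.012):
    """bright top face near (x0,y0) at height z: centre, from weighted brightness above thr"""
    a=np.radians(yaw); ex=np.array([np.cos(a),np.sin(a)]); ey=np.array([-ex[1],ex[0]])
    v,u=np.mgrid[0:400:.25,0:640:.25]
    uv0=proj(im,[x0,y0,z]); m=(abs(u-uv0[0])<40)&(abs(v-uv0[1])<40)
    uv=np.stack([u[m],v[m]],-1); xy=onplane(im,uv,z)-[x0,y0]; s=xy@ex; t=xy@ey
    k=(abs(s)<W/2+pad)&(abs(t)<L/2+pad)
    g=cv2.remap(im["frame"].min(-1).astype('float32'),uv[:,0].astype('float32'),uv[:,1].astype('float32'),cv2.INTER_LINEAR).ravel()
    b=k&(g>thr); xy=xy[b]; c=xy.mean(0); U,S,V=np.linalg.svd(xy-c,full_matrices=False)
    A=np.degrees(np.arctan2(V[0,1],V[0,0]))-90; A=(A+90)%180-90
    tt=(xy-c)@V[0]; ss=(xy-c)@V[1]; mid=(np.percentile(tt,1)+np.percentile(tt,99))/2
    return np.round(c+V[0]*mid+[x0,y0],4),np.round(A,1),np.round([np.ptp(tt),np.ptp(ss)],4),b.sum()
E
python3 - <<'E'
from h import *
S=dict(np.load("side0.npz"));T=dict(np.load("top0.npz"))
for n,c,z,L in(("gate",(.4525,-.29),.070,.05),("fine",(.515,-.265),.074,.06),("wide",(.5765,-.2435),.074,.06)):
    print(n,"side",tabfit(S,*c,19,z,L,160),"top",tabfit(T,*c,19,z,L,145))
ct=(.685,.205)
print("closed tab side",tabfit(S,.675,.205,0,.089,.05,160),"top",tabfit(T,.675,.205,0,.089,.05,150))
for n,im in(("side",S),("top",T)):
    P=cloud(im); g=im["frame"].max(-1); m=(g<70)&(abs(P[...,0]-.58)<.17)&(abs(P[...,1]-.2)<.12)
    k,l,st,ce=cv2.connectedComponentsWithStats(m.astype('uint8')); i=1+np.argmax(st[1:,4]); m=l==i
    print(n,st[i],"z pct",np.round(np.nanpercentile(P[m][:,2],[5,25,50,75,95]),4))
    h=cv2.convexHull(np.argwhere(m)[:,::-1].astype(np.int32))[:,0]
    for z in(.0,.010,.015,.02):
        (c,s,a)=cv2.minAreaRect((onplane(im,h,z)*1000).astype('float32')); print(z,np.round(c,1),np.round(s,1),round(a,2))
E
```

```text
Traceback (most recent call last):
  File "h.py", line 23, in tabfit
    g=cv2.remap(im["frame"].min(-1).astype('float32'),uv[:,0].astype('float32'),uv[:,1].astype('float32'),cv2.INTER_LINEAR).ravel()
      ~~~~~~~~~^^^^^^^^^^^^^^^^^^^^^^^^^^^^^^^^^^^^^^^^^^^^^^^^^^^^^^^^^^^^^^^^^^^^^^^^^^^^^^^^^^^^^^^^^^^^^^^^^^^^^^^^^^^^
cv2.error: OpenCV(4.12.0) /io/opencv/modules/imgproc/src/imgwarp.cpp:1713: error: (-215:Assertion failed) dst.cols < SHRT_MAX && dst.rows < SHRT_MAX && src.cols < SHRT_MAX && src.rows < SHRT_MAX in function 'remap'
```

```bash
python3 - <<'E'
s=open("h.py").read()
i=s.index("    g=cv2.remap"); j=s.index("\n",i)
s=s[:i]+"    g=mc(im['frame'].min(-1).astype(float),[uv[:,1],uv[:,0]],order=1)"+s[j:]
open("h.py","w").write("from scipy.ndimage import map_coordinates as mc\n"+s)
E
cat > m1.py <<'E'
from h import *
S=dict(np.load("side0.npz"));T=dict(np.load("top0.npz"))
for n,c,z,L in(("gate",(.4525,-.29),.070,.05),("fine",(.515,-.265),.074,.06),("wide",(.5765,-.2435),.074,.06)):
    print(n,"side",tabfit(S,*c,19,z,L,160),"top",tabfit(T,*c,19,z,L,145))
print("closed tab side",tabfit(S,.675,.205,0,.089,.05,160),"top",tabfit(T,.675,.205,0,.089,.05,150))
for n,im in(("side",S),("top",T)):
    P=cloud(im); g=im["frame"].max(-1); m=(g<70)&(abs(P[...,0]-.58)<.17)&(abs(P[...,1]-.2)<.12)
    k,l,st,ce=cv2.connectedComponentsWithStats(m.astype('uint8')); i=1+np.argmax(st[1:,4]); m=l==i
    print(n,st[i],"z pct",np.round(np.nanpercentile(P[m][:,2],[5,25,50,75,95]),4))
    h=cv2.convexHull(np.argwhere(m)[:,::-1].astype(np.int32))[:,0]
    for z in(.0,.010,.015,.02):
        (c,s,a)=cv2.minAreaRect((onplane(im,h,z)*1000).astype('float32')); print(z,np.round(c,1),np.round(s,1),round(a,2))
E
python3 m1.py
```

```text
gate side (array([ 0.4527, -0.2878]), np.float64(19.2), array([0.0481, 0.008 ]), np.int64(716)) top (array([ 0.4561, -0.2925]), np.float64(17.0), array([0.0666, 0.0094]), np.int64(576))
fine side (array([ 0.5136, -0.2662]), np.float64(19.3), array([0.0586, 0.0071]), np.int64(702)) top (array([ 0.516 , -0.2705]), np.float64(15.2), array([0.0741, 0.011 ]), np.int64(734))
wide side (array([ 0.5759, -0.2439]), np.float64(19.3), array([0.0594, 0.0093]), np.int64(815)) top (array([ 0.5771, -0.2498]), np.float64(14.2), array([0.0729, 0.0115]), np.int64(664))
closed tab side (array([0.6618, 0.2216]), np.float64(-4.1), array([0.0414, 0.0085]), np.int64(194)) top (array([0.6597, 0.2242]), np.float64(-4.9), array([0.0356, 0.0041]), np.int64(80))
side [270 151  83  30 741] z pct [0.0022 0.019  0.0213 0.0228 0.0267]
0.0 [576.  246.1] [187.9 254. ] 82.92
0.01 [570.  231.7] [185.7 250.9] 82.92
0.015 [567.  224.6] [184.5 249.4] 82.92
0.02 [563.9 217.4] [183.4 247.8] 82.92
top [217 146  52  68 666] z pct [0.012  0.0162 0.0199 0.0229 0.0285]
0.0 [570.4 232.5] [161.6 249.3] 82.68
0.01 [568.2 231. ] [160.8 248. ] 82.68
0.015 [567.1 230.2] [160.3 247.3] 82.68
0.02 [566.  229.5] [159.9 246.6] 82.68
```

```bash
python3 - <<'E'
import cv2
a=cv2.imread("pics/side0.png")[122:185,262:362]; cv2.imwrite("pics/tray_s.png",cv2.resize(a,None,fx=8,fy=8,interpolation=cv2.INTER_CUBIC))
E
```

```text
(no output)
```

View pics/tray_s.png

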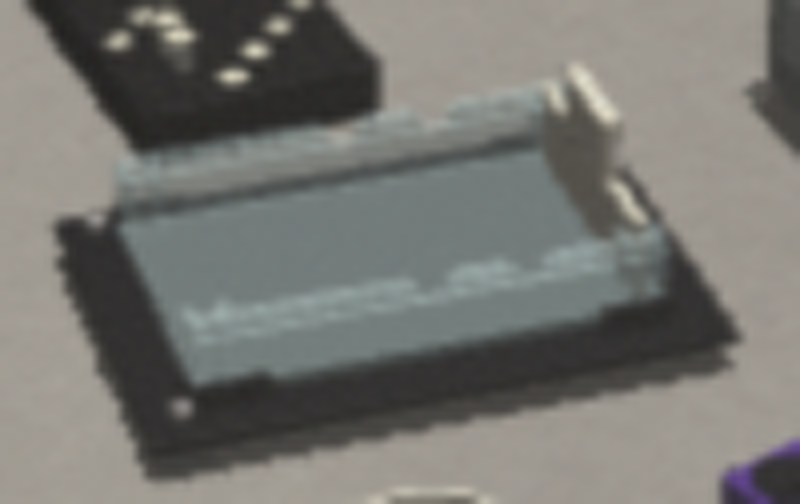

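```bash
cat > m2.py <<'E'
from h import *
S=dict(np.load("side0.npz"));T=dict(np.load("top0.npz"))
for c in((.661,.223),):
    for p in(.006,): print("closed tab side",tabfit(S,*c,-7,.089,.05,150,pad=p),"top",tabfit(T,*c,-7,.089,.05,140,pad=p))
x0,y0,yaw=.5705,.2340,-7.2
a=np.radians(yaw); R=np.array([[np.cos(a),-np.sin(a)],[np.sin(a),np.cos(a)]])
def edge(im,n,fixed,val,rng,z,w=.012):
    g=cv2.GaussianBlur(im["frame"].mean(-1),(0,0),.7); o=np.arange(-w,w+1e-9,.0005); t=np.linspace(*rng,60)
    q=np.array([[[val+d,k] if fixed=="x" else [k,val+d] for d in o] for k in t])
    W=q@R.T+[x0,y0]; uv=proj(im,np.concatenate([W,np.full(W.shape[:2]+(1,),z)],-1))
    p=mc(g,[uv[...,1],uv[...,0]],order=1); G=np.gradient(p,axis=1); m=G.mean(0); out=[]
    for s in(1,-1):
        e=o[np.argmax(s*G,1)]; k=abs(e-np.median(e))<.003; f=np.polyfit(t[k],e[k],1)
        out.append(("up" if s>0 else "dn",round(1e3*np.median(e),1),"fit@0",round(1e3*f[1],1),"slope",round(np.degrees(f[0]),2),int(k.sum()),"str",round(np.median((s*G).max(1)),1)))
    print(n,fixed,val,z,out)
for z in(.018,.020):
    edge(T,"top table left","y",.09,(-.11,.11),z); edge(T,"top table far","x",.125,(-.08,.08),z); edge(S,"side table far(y+)","y",.09,(-.11,-.06),z); edge(S,"side table x+","x",.125,(-.08,.0),z)
edge(T,"top table near(z0)","x",-.125,(-.08,.08),.0)
edge(S,"side farwall foot","y",.062,(-.09,.07),.025)
edge(S,"floor end","x",-.1,(-.05,.05),.025); edge(T,"floor end","x",-.1,(-.05,.05),.025)
edge(S,"near wall outer foot","y",-.067,(-.05,.05),.020)
edge(T,"top wall L in","y",.062,(-.08,.08),.057);edge(T,"top wall L out","y",.067,(-.08,.08),.057)
edge(T,"top wall R in","y",-.062,(-.08,.08),.057);edge(T,"top wall R out","y",-.067,(-.08,.08),.057)
edge(S,"side wall L top out","y",.067,(-.08,.08),.057)
E
python3 m2.py
```

```text
closed tab side (array([0.6619, 0.2255]), np.float64(-7.0), array([0.0541, 0.0123]), np.int64(402)) top (array([0.6593, 0.2263]), np.float64(-7.3), array([0.0439, 0.0069]), np.int64(312))
top table left y 0.09 0.018 [('up', np.float64(2.5), 'fit@0', np.float64(2.7), 'slope', np.float64(-0.12), 60, 'str', np.float64(3.9)), ('dn', np.float64(-9.2), 'fit@0', np.float64(-9.4), 'slope', np.float64(-0.06), 60, 'str', np.float64(4.1))]
top table far x 0.125 0.018 [('up', np.float64(-2.0), 'fit@0', np.float64(-1.9), 'slope', np.float64(0.36), 57, 'str', np.float64(3.6)), ('dn', np.float64(-11.5), 'fit@0', np.float64(-11.4), 'slope', np.float64(0.51), 50, 'str', np.float64(2.2))]
side table far(y+) y 0.09 0.018 [('up', np.float64(5.8), 'fit@0', np.float64(9.7), 'slope', np.float64(2.58), 39, 'str', np.float64(1.4)), ('dn', np.float64(-11.8), 'fit@0', np.float64(-10.3), 'slope', np.float64(0.83), 49, 'str', np.float64(1.3))]
side table x+ x 0.125 0.018 [('up', np.float64(-0.5), 'fit@0', np.float64(0.6), 'slope', np.float64(1.37), 60, 'str', np.float64(4.8)), ('dn', np.float64(-7.5), 'fit@0', n
[... 2818 characters left out ...]
oat64(-6.5), 'fit@0', np.float64(-6.4), 'slope', np.float64(-0.01), 60, 'str', np.float64(4.9)), ('dn', np.float64(6.0), 'fit@0', np.float64(5.9), 'slope', np.float64(0.09), 59, 'str', np.float64(2.0))]
top wall R out y -0.067 0.057 [('up', np.float64(-1.5), 'fit@0', np.float64(-1.4), 'slope', np.float64(-0.01), 60, 'str', np.float64(4.9)), ('dn', np.float64(11.0), 'fit@0', np.float64(10.8), 'slope', np.float64(0.09), 59, 'str', np.float64(2.0))]
side wall L top out y 0.067 0.057 [('up', np.float64(-6.7), 'fit@0', np.float64(-7.5), 'slope', np.float64(-0.21), 6, 'str', np.float64(-0.3)), ('dn', np.float64(1.5), 'fit@0', np.float64(1.7), 'slope', np.float64(0.68), 29, 'str', np.float64(2.4))]
```

```bash
cat >> h.py <<'E'
from scipy.spatial.transform import Rotation as Ro
def go(x,y,z,yaw):
    """shift(cm, tool axes)+rotvec(deg) to TCP x,y,z with tool y axis at heading yaw (mod 180), tool down"""
    s=env.observe(); R=np.array(s["tool_rot"]); best=None
    for k in(0,180):
        a=np.radians(yaw+k); ty=np.array([np.cos(a),np.sin(a),0]); tz=np.array([0,0,-1.]); D=np.stack([np.cross(ty,tz),ty,tz],1)
        r=Ro.from_matrix(R.T@D).as_rotvec(degrees=True)
        if best is None or np.linalg.norm(r)<np.linalg.norm(best): best=r
    print("t",round(s["time_s"],2),"pos",np.round(s["position"],4),"move",np.round(100*R.T@(np.array([x,y,z])-s["position"]),2),np.round(best,2),"q6",round(s["q"][5],1),"ft",np.round(s["ft_force"],1),"w",s["grip_width"])
E
python3 -c "
from h import *
go(.453,-.288,.16,19.25)"
```

```text
t 0.7 pos [0.212  0.5075 0.2313] move [-52.9  -64.11   7.13] [ 0.   -0.   48.07] q6 -12.3 ft [0.  0.7 0.3] w 0.08556197675665826
```

{"fn": "jog_arm", "kwargs": {
  "targets": [
    [-52.9, -64.1, 4, 0, 0, 48],
    [-52.9, -64.1, 4, 0, 0, 48],
    [-52.9, -64.1, 4, 0, 0, 48],
    [-52.9, -64.1, 4, 0, 0, 48],
    [-52.9, -64.1, 4, 0, 0, 48],
    [-52.9, -64.1, 4, 0, 0, 48],
    [-52.9, -64.1, 4, 0, 0, 48],
    [-52.9, -64.1, 4, 0, 0, 48]
  ],
  "hand": 0.5
}}

```text
time_s: 1.37
position: [0.3085, 0.1871, 0.2154]
tool_rot: [[-0.327, 0.945, 0.001], [0.945, 0.327, 0.0], [-0.0, 0.001, -1.0]]
ft_force: [1.7, 0.7, -0.2]
grip_width: 0.0429
gripper_force: 0.0
```

```bash
python3 -c "
from h import *
go(.453,-.288,.16,19.25)"
```

```text
t 1.37 pos [0.3085 0.1871 0.2154] move [-49.62  -1.88   5.55] [ 0.05  0.01 -0.17] q6 -6.9 ft [ 1.7  0.7 -0.2] w 0.042871678501023046
```

{"fn": "jog_arm", "kwargs": {
  "targets": [
    [-49.6, -1.9, 5.5, 0, 0, 0],
    [-49.6, -1.9, 5.5, 0, 0, 0],
    [-49.6, -1.9, 5.5, 0, 0, 0],
    [-49.6, -1.9, 5.5, 0, 0, 0],
    [-49.6, -1.9, 5.5, 0, 0, 0],
    [-49.6, -1.9, 5.5, 0, 0, 0],
    [-49.6, -1.9, 5.5, 0, 0, 0],
    [-49.6, -1.9, 5.5, 0, 0, 0]
  ]
}}

```text
time_s: 2.03
position: [0.4063, -0.1301, 0.1786]
tool_rot: [[-0.33, 0.944, 0.001], [0.944, 0.33, -0.0], [-0.0, 0.0, -1.0]]
ft_force: [1.6, 1.4, 0.4]
grip_width: 0.0426
gripper_force: 0.0
```

```bash
python3 -c "
from h import *
go(.453,-.288,.16,19.25)"
```

```text
t 2.03 pos [ 0.4063 -0.1301  0.1786] move [-16.44  -0.8    1.86] [0.03 0.03 0.03] q6 -53.0 ft [1.6 1.4 0.4] w 0.04262619499610275
```

{"fn": "jog_arm", "kwargs": {
  "targets": [
    [-16.4, -0.8, 2, 0, 0, 0],
    [-16.4, -0.8, 2, 0, 0, 0],
    [-16.4, -0.8, 2, 0, 0, 0],
    [-16.4, -0.8, 2, 0, 0, 0],
    [-16.4, -0.8, 2, 0, 0, 0],
    [-16.4, -0.8, 2, 0, 0, 0],
    [-16.4, -0.8, 2, 0, 0, 0]
  ]
}}

```text
time_s: 2.62
position: [0.4526, -0.2848, 0.1584]
tool_rot: [[-0.331, 0.944, -0.001], [0.944, 0.331, 0.001], [0.001, -0.0, -1.0]]
ft_force: [0.4, 0.4, 0.7]
grip_width: 0.0427
gripper_force: 0.0
```

```bash
python3 -c "
from h import *
go(.453,-.288,.040,19.25)
im=cap('side'); cv2.imwrite('pics/a1.png',cv2.resize(im['frame'][180:330,270:470,::-1],None,fx=4,fy=4))
for c in ((.4525,-.288,.07,.05),(.514,-.266,.074,.06),(.576,-.244,.074,.06)): print(tabfit(im,c[0],c[1],19.25,c[2],c[3],160,pad=.006))
T=dict(np.load('top0.npz'))
for c in ((.4525,-.288,.07,.05),(.514,-.266,.074,.06),(.576,-.244,.074,.06)):
  for q in (150,165): print(tabfit(T,c[0],c[1],19.25,c[2],c[3],q,pad=.005))
"
```

```text
t 2.62 pos [ 0.4526 -0.2848  0.1584] move [-0.33 -0.07 11.84] [-0.02 -0.05  0.06] q6 -64.2 ft [0.4 0.4 0.7] w 0.042700026824259475
(array([ 0.4543, -0.2932]), np.float64(20.0), array([0.0365, 0.007 ]), np.int64(452))
(array([ 0.5142, -0.2678]), np.float64(19.1), array([0.0564, 0.0084]), np.int64(798))
(array([ 0.5768, -0.243 ]), np.float64(20.3), array([0.0686, 0.0155]), np.int64(1261))
(array([ 0.4546, -0.287 ]), np.float64(18.7), array([0.0565, 0.008 ]), np.int64(411))
(array([ 0.4527, -0.2817]), np.float64(19.2), array([0.0363, 0.0048]), np.int64(164))
(array([ 0.5153, -0.2677]), np.float64(15.6), array([0.0671, 0.0102]), np.int64(568))
(array([ 0.5159, -0.2703]), np.float64(14.3), array([0.0632, 0.0064]), np.int64(135))
(array([ 0.5765, -0.247 ]), np.float64(14.8), array([0.0653, 0.0105]), np.int64(499))
(array([ 0.5764, -0.2503]), np.float64(12.5), array([0.0583, 0.0044]), np.int64(51))
```

View pics/a1.png

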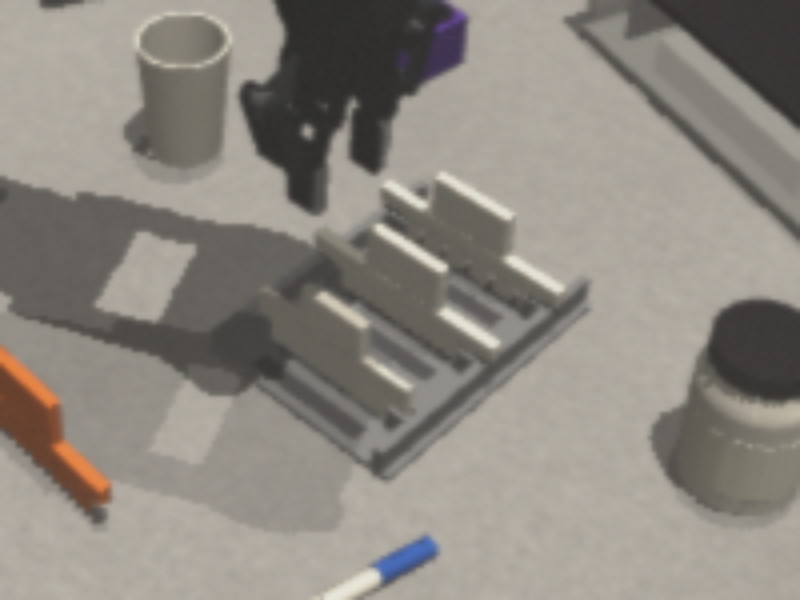

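The gripper (fingertips near crop 310,190 and 370,160) hangs above the gate (340,340) as intended, and the arm's shadow falls on the gate. Descend.

{"fn": "jog_arm", "kwargs": {
  "targets": [
    [-0.3, 0, 4, 0, 0, 0],
    [-0.3, 0, 8, 0, 0, 0],
    [-0.3, 0, 10.5, 0, 0, 0],
    [-0.3, 0, 11.5, 0, 0, 0],
    [-0.3, 0, 11.8, 0, 0, 0],
    [-0.3, 0, 11.8, 0, 0, 0]
  ]
}}

```text
time_s: 3.17
position: [0.4542, -0.2877, 0.0414]
tool_rot: [[-0.332, 0.943, 0.001], [0.943, 0.332, -0.0], [-0.001, 0.0, -1.0]]
ft_force: [0.9, -0.2, 0.3]
grip_width: 0.0427
gripper_force: 0.0
```

{"fn": "jog_arm", "kwargs": {
  "targets": [
    [0, 0, 0, 0, 0, 0],
    [0, 0, 0, 0, 0, 0],
    [0, 0, 0, 0, 0, 0],
    [0, 0, 0, 0, 0, 0],
    [0, 0, 0, 0, 0, 0],
    [0, 0, 0, 0, 0, 0]
  ],
  "hand": 0,
  "newtons": 25
}}

```text
time_s: 3.67
position: [0.454, -0.2886, 0.042]
tool_rot: [[-0.331, 0.944, 0.001], [0.944, 0.331, -0.002], [-0.002, 0.0, -1.0]]
ft_force: [-3.0, 0.3, 6.3]
grip_width: 0.0085
gripper_force: 26.8
```

{"fn": "jog_arm", "kwargs": {
  "targets": [
    [0, 0, -0.8, 0, 0, 0],
    [0, 0, -2.5, 0, 0, 0],
    [0, 0, -6, 0, 0, 0],
    [0, 0, -10, 0, 0, 0],
    [0, 0, -14, 0, 0, 0],
    [0, 0, -16, 0, 0, 0],
    [0, 0, -16, 0, 0, 0]
  ]
}}

```text
time_s: 4.25
position: [0.4552, -0.2891, 0.2065]
tool_rot: [[-0.331, 0.944, 0.008], [0.944, 0.331, -0.007], [-0.009, 0.005, -1.0]]
ft_force: [0.7, -0.8, 0.2]
grip_width: 0.0083
gripper_force: 25.9
```

```bash
python3 -c "
from h import *
go(.4792,.2479,.18,-7.2)"
```

```text
t 4.25 pos [ 0.4552 -0.2891  0.2065] move [49.9  20.04  2.28] [ 0.39  0.47 26.53] q6 -64.3 ft [ 0.7 -0.8  0.2] w 0.008327983274609839
```

{"fn": "jog_arm", "kwargs": {
  "targets": [
    [49.9, 20, 1, 0, 0, 26.5],
    [49.9, 20, 1, 0, 0, 26.5],
    [49.9, 20, 1, 0, 0, 26.5],
    [49.9, 20, 1, 0, 0, 26.5],
    [49.9, 20, 1, 0, 0, 26.5],
    [49.9, 20, 1, 0, 0, 26.5],
    [49.9, 20, 1, 0, 0, 26.5],
    [49.9, 20, 1, 0, 0, 26.5]
  ]
}}

```text
time_s: 4.92
position: [0.4677, 0.0415, 0.1945]
tool_rot: [[0.125, 0.992, -0.0], [0.992, -0.125, 0.0], [0.0, -0.0, -1.0]]
ft_force: [0.6, -0.3, 0.0]
grip_width: 0.008
gripper_force: 25.8
```

```bash
python3 -c "
from h import *
go(.4792,.2479,.18,-7.2)"
```

```text
t 4.92 pos [0.4677 0.0415 0.1945] move [20.62 -1.44  1.46] [-0.01 -0.01  0.  ] q6 -2.2 ft [ 0.6 -0.3  0. ] w 0.008048771745729913
```

{"fn": "jog_arm", "kwargs": {
  "targets": [
    [20.6, -1.4, 3, 0, 0, 0],
    [20.6, -1.4, 3, 0, 0, 0],
    [20.6, -1.4, 3, 0, 0, 0],
    [20.6, -1.4, 3, 0, 0, 0],
    [20.6, -1.4, 7, 0, 0, 0],
    [20.6, -1.4, 7.4, 0, 0, 0],
    [20.6, -1.4, 7.4, 0, 0, 0],
    [20.6, -1.4, 7.4, 0, 0, 0]
  ]
}}

```text
time_s: 5.58
position: [0.4795, 0.2457, 0.1199]
tool_rot: [[0.124, 0.992, -0.002], [0.992, -0.124, -0.001], [-0.001, -0.002, -1.0]]
ft_force: [0.6, 0.5, -0.1]
grip_width: 0.0087
gripper_force: 25.8
```

```bash
python3 -c "
from h import *
go(.4792,.2479,.12,-7.2)
im=cap('side'); np.savez('side1.npz',**im); cv2.imwrite('pics/b1.png',cv2.resize(im['frame'][90:190,240:370,::-1],None,fx=6,fy=6,interpolation=cv2.INTER_CUBIC))
im=cap('top'); np.savez('top1.npz',**im)
"
```

```text
t 5.58 pos [0.4795 0.2457 0.1199] move [ 0.21 -0.06 -0.01] [-0.13  0.06  0.1 ] q6 21.6 ft [ 0.6  0.5 -0.1] w 0.008658912224041429
```

View pics/b1.png

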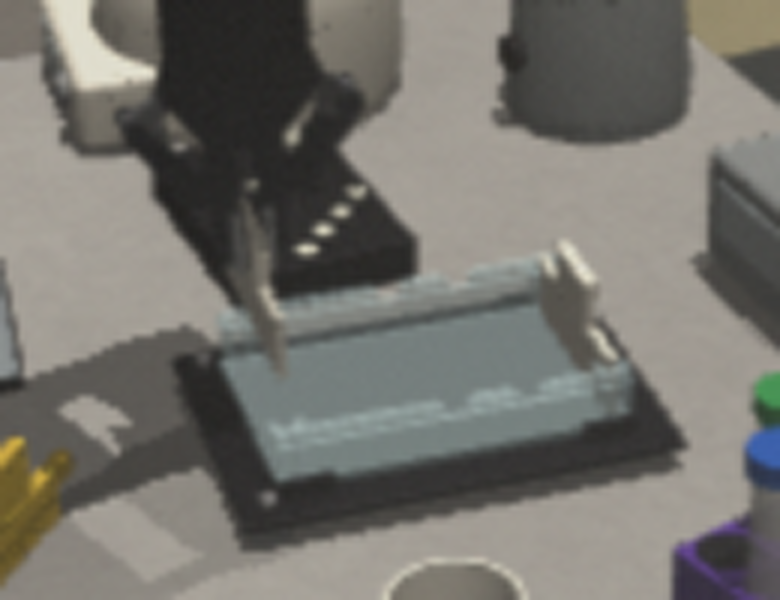

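The gate is held upright over the open end (crop 265,300), and the closed gate is at (575,300). I compare the near ends of both plates in this view, which gives the y offset with the calibration bias cancelled.

```bash
cat > m3.py <<'E'
from h import *
np.set_printoptions(linewidth=220)
import sys
def prof(im,cx,cy,yaw,x,z,ys):
    a=np.radians(yaw); p=np.array([[cx+x*np.cos(a)-y*np.sin(a),cy+x*np.sin(a)+y*np.cos(a),z] for y in ys]); uv=proj(im,p)
    return mc(im["frame"].mean(-1),[uv[:,1],uv[:,0]],order=1).astype(int)
if __name__=="__main__":
    S0=dict(np.load("side0.npz"));S=dict(np.load("side1.npz"));T=dict(np.load("top1.npz"))
    cx,cy=.5695,.2365; ys=np.arange(-.080,-.020,.002); print((ys*1000).astype(int))
    a=np.radians(-7.2); c2=(cx+.091*np.cos(a),cy+.091*np.sin(a))
    for dx in(-.003,-.0015,0,.0015): print("closed",dx,prof(S0,*c2,-7.2,dx,.061,ys))
    p=env.observe()["position"]
    print("held at",p)
    for z in(.036,.034,.030,.018,.006):
        print("held",z,prof(S,p[0],p[1],-7.2,-.0025 if z<.036 else 0,p[2]-.036+z,ys))
    print("vertical profile, y=-55:",[(int(1000*dz),int(prof(S,p[0],p[1],-7.2,-.0025,p[2]-.036+dz,[-.055])[0])) for dz in np.arange(-.012,.048,.003)])
    xs=np.arange(-.012,.0121,.0015)
    for y in(-.03,-.045,-.055):
        print("closed x",y,[int(prof(S0,*c2,-7.2,x,.061,[y])[0]) for x in xs])
        print("held   x",y,[int(prof(S,p[0],p[1],-7.2,x,p[2],[y])[0]) for x in xs])
        print("held foot x",y,[int(prof(S,p[0],p[1],-7.2,x,p[2]-.018,[y])[0]) for x in xs])
E
python3 m3.py
```

```text
[-80 -78 -76 -74 -72 -69 -67 -65 -63 -61 -59 -57 -55 -53 -51 -49 -47 -45 -43 -41 -39 -37 -35 -33 -31 -29 -27 -25 -23 -21]
closed -0.003 [118 125 130 133 133 126 117 109 107 116 120 120 126 132 135 132 129 126 125 124 122 119 122 126 127 118 108 102  97  92]
closed -0.0015 [117 123 129 134 137 131 121 112 115 127 137 140 144 150 159 157 154 150 147 146 145 143 143 146 151 136 124 115 106  98]
closed 0 [114 120 128 134 137 131 124 116 123 134 146 155 161 164 167 166 174 175 167 162 162 164 162 163 160 147 138 127 116 106]
closed 0.0015 [111 116 123 131 136 131 124 118 126 140 151 152 158 170 170 161 161 168 177 176 172 166 166 175 166 148 135 127 123 113]
held at [0.48071091 0.24483209 0.12157088]
held 0.036 [ 88  97 108 119 122 122 122 123 126 129 134 143 154 163 159 154 151 150 151 153 145 137 128 128 133 140 144 142 134 121]
held 0.034 [ 93  94  96 101 108 112 113 111 108 107 111 115 119 129 139 149 152 154 154 150 148 149 149 152 150 148 144 142 142 132]
held 0.03 [118 108 101  97  99 100 101 105 108 110 107 103  98 100 103 105 112 122 129 133 133 132 131 131 133 133 132 130 129 12
[... 667 characters left out ...]
, 87, 61, 47, 42, 40, 40, 41]
held foot x -0.03 [125, 110, 95, 88, 83, 82, 82, 86, 93, 103, 116, 127, 133, 138, 138, 138, 138]
closed x -0.045 [79, 80, 81, 83, 87, 105, 125, 148, 170, 172, 145, 116, 102, 91, 102, 122, 137]
held   x -0.045 [81, 81, 84, 95, 113, 133, 153, 164, 150, 136, 126, 116, 114, 113, 115, 117, 113]
held foot x -0.045 [91, 88, 86, 83, 82, 84, 87, 95, 104, 107, 109, 112, 115, 119, 120, 120, 116]
closed x -0.055 [80, 81, 83, 88, 95, 111, 130, 147, 162, 163, 147, 127, 106, 87, 97, 112, 126]
held   x -0.055 [83, 82, 86, 92, 109, 127, 143, 158, 160, 158, 151, 144, 141, 142, 142, 141, 139]
held foot x -0.055 [81, 83, 85, 86, 87, 92, 98, 101, 101, 98, 92, 90, 92, 93, 94, 94, 93]
```

{"fn": "jog_arm", "kwargs": {
  "targets": [
    [-0.1, -0.1, 1, 0, 0, 0],
    [-0.1, -0.1, 2, 0, 0, 0],
    [-0.1, -0.1, 2.4, 0, 0, 0],
    [-0.1, -0.1, 2.4, 0, 0, 0],
    [-0.1, -0.1, 2.4, 0, 0, 0]
  ]
}}

```text
time_s: 6.1
position: [0.4794, 0.2443, 0.0968]
tool_rot: [[0.126, 0.992, 0.0], [0.992, -0.126, 0.0], [0.0, 0.0, -1.0]]
ft_force: [-0.0, 0.3, 0.3]
grip_width: 0.0083
gripper_force: 25.8
```

```bash
python3 -c "
from h import *
ps=[]
for i in range(4):
    im=cap('side'); s=env.observe(); ps.append(s['position'])
print(np.round(ps,4), s['ft_force'])
np.savez('side2.npz',**im)
b=im['frame'][110:180,260:360,::-1]
cv2.imwrite('pics/c1.png',cv2.resize(b,None,fx=8,fy=8,interpolation=cv2.INTER_CUBIC))
"
```

```text
[[0.4795 0.2445 0.097 ]
 [0.4794 0.2446 0.097 ]
 [0.4794 0.2447 0.097 ]
 [0.4794 0.2447 0.0969]] [ 0.29611517  0.20594617 -0.72770766]
```

View pics/c1.png

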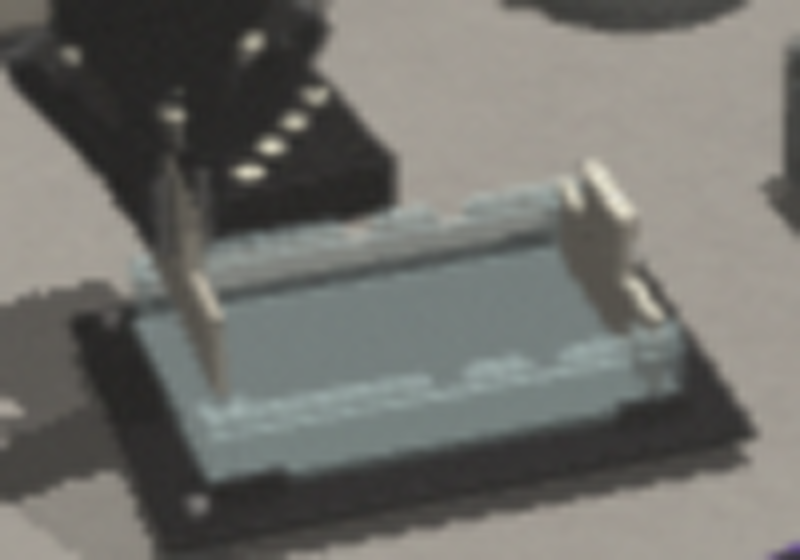

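The gate's lower near corner (crop 218,398) hangs just above the near wall's rib (220,405). I measure the offset once more now that it has settled.

```bash
python3 - <<'E'
from m3 import *
S=dict(np.load("side2.npz")); S0=dict(np.load("side0.npz")); p=np.array([.4794,.2446,.0970])
cx,cy=.5695,.2365; a=np.radians(-7.2); c2=(cx+.091*np.cos(a),cy+.091*np.sin(a))
ys=np.arange(-.075,-.025,.001)
def half(pr,ys,hi,lo):
    m=(hi+lo)/2; i=np.where(pr>m)[0][0]; return ys[i]
for nm,im,c,z in(("closed",S0,c2,.061),("held",S,p[:2],p[2])):
    xs=np.arange(-.008,.0081,.0005)
    G=np.array([prof(im,*c,-7.2,x,z,np.arange(-.054,-.028,.002)).mean() for x in xs]); w=np.clip(G-110,0,None)*(abs(xs-xs[G[8:28].argmax()+8])<.004)
    xc=(w*xs).sum()/w.sum(); print(nm,"stripe x",round(xc*1e3,2),"peak",int(G.max()))
    for dz in(0,): print((ys[::2]*1000).round().astype(int)); print(prof(im,*c,-7.2,xc,z,ys)[::2])
E
```

```text
closed stripe x 0.91 peak 168
[-75 -73 -71 -69 -67 -65 -63 -61 -59 -57 -55 -53 -51 -49 -47 -45 -43 -41 -39 -37 -35 -33 -31 -29 -27]
[129 137 134 128 120 121 132 143 153 157 168 174 165 164 172 182 174 169 167 166 173 173 155 142 133]
held stripe x 0.67 peak 158
[-75 -73 -71 -69 -67 -65 -63 -61 -59 -57 -55 -53 -51 -49 -47 -45 -43 -41 -39 -37 -35 -33 -31 -29 -27]
[121 120 120 118 117 115 113 112 123 135 146 147 151 159 162 161 157 155 154 158 164 168 163 159 152]
```

{"fn": "jog_arm", "kwargs": {
  "targets": [
    [0, 0, 0.3, 0, 0, 0],
    [0, 0, 0.6, 0, 0, 0],
    [0, 0, 0.8, 0, 0, 0],
    [0, 0, 1.0, 0, 0, 0],
    [0, 0, 1.0, 0, 0, 0]
  ]
}}

```text
time_s: 6.72
position: [0.4797, 0.2444, 0.0868]
tool_rot: [[0.125, 0.992, 0.001], [0.992, -0.125, -0.0], [-0.0, 0.001, -1.0]]
ft_force: [0.2, -3.6, 6.4]
grip_width: 0.0083
gripper_force: 27.3
```

{"fn": "jog_arm", "kwargs": {
  "targets": [
    [0, 0, -0.5, 0, 0, 0],
    [-0.1, 0, -0.5, 0, 0, 0],
    [-0.15, 0, -0.2, 0, 0, 0],
    [-0.15, 0, 0, 0, 0, 0],
    [-0.15, 0, 0, 0, 0, 0]
  ]
}}

```text
time_s: 7.13
position: [0.4789, 0.243, 0.0862]
tool_rot: [[0.125, 0.992, -0.0], [0.992, -0.125, -0.0], [-0.0, -0.0, -1.0]]
ft_force: [0.3, -1.8, 3.5]
grip_width: 0.0085
gripper_force: 27.0
```

{"fn": "jog_arm", "kwargs": {
  "targets": [
    [0, 0, -0.5, 0, 0, 0],
    [-0.1, 0, -0.5, 0, 0, 0],
    [-0.15, 0, -0.2, 0, 0, 0],
    [-0.15, 0, 0, 0, 0, 0],
    [-0.15, 0, 0, 0, 0, 0]
  ]
}}

```text
time_s: 7.55
position: [0.4786, 0.2417, 0.0862]
tool_rot: [[0.125, 0.992, -0.0], [0.992, -0.125, -0.0], [-0.0, -0.0, -1.0]]
ft_force: [1.4, -0.7, 1.9]
grip_width: 0.0085
gripper_force: 26.7
```

{"fn": "jog_arm", "kwargs": {
  "targets": [
    [-0.05, 0, 0.1, 0, 0, 0],
    [-0.05, 0, 0.2, 0, 0, 0],
    [-0.05, 0, 0.3, 0, 0, 0],
    [-0.05, 0, 0.4, 0, 0, 0],
    [-0.05, 0, 0.4, 0, 0, 0]
  ]
}}

```text
time_s: 7.97
position: [0.479, 0.2408, 0.0829]
tool_rot: [[0.125, 0.992, 0.001], [0.992, -0.125, -0.001], [-0.001, 0.001, -1.0]]
ft_force: [-1.4, -3.4, 6.9]
grip_width: 0.0085
gripper_force: 27.8
```

```bash
python3 -c "
from h import *
im=cap('side'); s=env.observe(); print(s['position'],s['ft_force'],s['wrist_torque'])
np.savez('side3.npz',**im); t=cap('top'); np.savez('top3.npz',**t)
b=cv2.resize(im['frame'][118:168,268:308,::-1],(480,600),interpolation=cv2.INTER_CUBIC)
c=cv2.resize(t['frame'][140:220,210:252,::-1],(315,600),interpolation=cv2.INTER_CUBIC)
cv2.imwrite('pics/d1.png',np.hstack([b,c]))
"
```

```text
[0.47898058 0.24079365 0.08292367] [-0.24871316 -4.38663884  6.03731434] [-0.3374897   0.08174218  0.04983993]
```

View pics/d1.png

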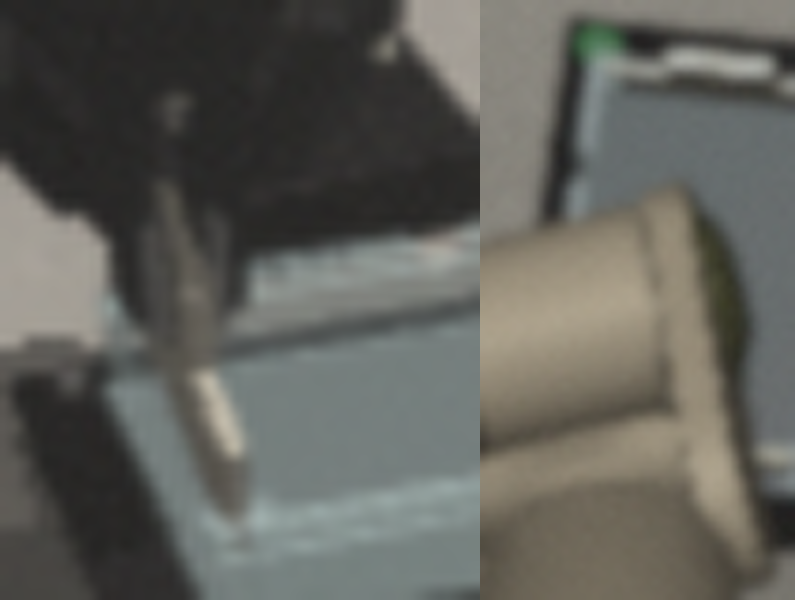

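```bash
python3 - <<'E'
from m3 import *
S0=dict(np.load("side0.npz")); S2=dict(np.load("side2.npz")); S3=dict(np.load("side3.npz")); T0=dict(np.load("top0.npz"))
cx,cy=.5695,.2365; a=np.radians(-7.2); ex=np.array([np.cos(a),np.sin(a)]); ey=np.array([-ex[1],ex[0]])
ys=np.arange(-.078,-.050,.001); print((ys*1000).round().astype(int))
for lo,hi in((-.085,-.06),(-.05,-.015),(.012,.03),(.052,.075)):
    xs=np.arange(lo,hi,.003); print("near wall side x",lo,np.mean([prof(S0,cx,cy,-7.2,x,.057,ys) for x in xs],0).astype(int))
    print("   top",np.mean([prof(T0,cx,cy,-7.2,x,.057,ys) for x in xs],0).astype(int))
yl=-ys[::-1]; print((yl*1000).round().astype(int))
for lo,hi in((-.085,-.06),(-.05,-.015),(.012,.03),(.052,.075)):
    xs=np.arange(lo,hi,.003); print("far wall side x",lo,np.mean([prof(S0,cx,cy,-7.2,x,.057,yl) for x in xs],0).astype(int))
    print("   top",np.mean([prof(T0,cx,cy,-7.2,x,.057,yl) for x in xs],0).astype(int))
# near end edge of held gate, per height, in S2 (free) and S3
for S,p in((S2,np.array([.4794,.2446,.0970])),(S3,np.array([.4790,.2408,.0829]))):
    c=p[:2]+.0007*ex; yy=np.arange(-.072,-.040,.001); print((yy*1000).round().astype(int)); 
    for z in(.036,.030,.024,.018,.012,.006,.001): print(z,prof(S,*c,-7.2,0,p[2]-.036+z,yy))
E
```

```text
[-78 -77 -76 -75 -74 -73 -72 -71 -70 -69 -68 -67 -66 -65 -64 -63 -62 -61 -60 -59 -58 -57 -56 -55 -54 -53 -52 -51]
near wall side x -0.085 [139 139 138 138 140 141 143 145 146 148 148 148 147 145 143 140 137 134 132 129 127 126 124 124 123 122 121 121]
   top [ 39  42  45  51  59  68  78  90 102 113 123 132 139 144 147 147 146 142 138 134 129 125 121 118 116 114 112 110]
near wall side x -0.05 [138 137 137 138 139 140 142 144 145 146 147 147 145 143 140 137 133 129 127 125 123 122 121 121 120 120 120 120]
   top [ 40  42  46  52  58  67  77  89 101 112 123 133 140 144 146 147 144 140 135 129 124 120 116 112 110 108 108 107]
near wall side x 0.012 [143 144 144 145 147 149 150 151 152 152 151 150 148 144 141 137 133 129 126 124 122 122 121 120 120 120 120 120]
   top [ 40  43  46  52  60  69  78  89 101 112 123 131 137 143 145 144 141 138 133 128 122 118 115 112 110 108 108 107]
near wall side x 0.052 [140 140 140 141 142 144 145 146 146 147 146 145 144 141 137 133 129 125 122 120 118 117 116 116 115 115 114 114]
   top [ 34  36  40  47  55  65  75  87  99 110 121 130 137 142 144 144 14
[... 2623 characters left out ...]
167 168 169 171 172]
0.024 [145 140 135 130 126 122 119 116 113 110 108 106 104 103 102 100 100 101 102 104 105 107 112 121 130 138 145 150 153 152 152 152]
0.018 [162 164 161 157 153 149 144 139 134 129 125 120 116 112 110 108 106 104 102 101 100  98  97  96  95  94  95  96  97  98  98  99]
0.012 [136 137 139 140 140 142 144 146 148 149 150 149 144 139 134 128 123 118 115 112 109 105 103 100  99  97  96  95  94  93  92  91]
0.006 [133 134 135 135 134 133 132 130 128 129 130 130 131 132 132 134 135 137 138 139 139 135 130 124 119 113 107 103 100  98  97  95]
0.001 [124 124 125 125 126 127 129 131 132 134 136 135 133 131 129 126 123 123 124 127 129 132 135 136 136 136 135 133 131 126 121 117]
```

```bash
python3 - <<'E'
from m3 import *
S2=dict(np.load("side2.npz")); S3=dict(np.load("side3.npz")); S0=dict(np.load("side0.npz")); a=np.radians(-7.2); ex=np.array([np.cos(a),np.sin(a)])
cx,cy=.5695,.2359
for n,S,c,zf in(("closed",S0,np.array([cx,cy])+.092*ex,.025),("S2",S2,np.array([.4794,.2446])+.0007*ex,.0610),("S3",S3,np.array([.4790,.2408])+.0007*ex,.0469)):
    zs=np.arange(.020,.050,.0005)
    for y in(-.056,-.05,-.045,-.04,-.035,-.03):
        pr=np.array([prof(S,*c,-7.2,-.0025,zf+z,[y])[0] for z in zs]); k=pr.argmax(); lo=pr[:k+1].min(); 
        i=np.where(pr[:k+1]<(pr[k]+lo)/2)[0]; print(n,int(y*1000),"top-front edge z",round(zs[i[-1]]*1e3,1) if len(i) else None,"min/max",lo,pr[k])
    print(n,"bottom: y=-40",[int(prof(S,*c,-7.2,-.0025,zf+z,[-.04])[0]) for z in np.arange(-.014,.02,.002)],"y=-30",[int(prof(S,*c,-7.2,-.0025,zf+z,[-.03])[0]) for z in np.arange(-.014,.02,.002)])
E
```

```text
closed -56 top-front edge z 35.0 min/max 102 168
closed -50 top-front edge z 34.0 min/max 101 179
closed -45 top-front edge z 33.0 min/max 97 167
closed -40 top-front edge z 33.5 min/max 87 175
closed -35 top-front edge z 33.0 min/max 84 162
closed -30 top-front edge z 31.5 min/max 81 143
closed bottom: y=-40 [108, 115, 118, 117, 115, 112, 108, 109, 110, 113, 117, 117, 117, 121, 125, 123, 121] y=-30 [121, 121, 120, 120, 125, 131, 130, 129, 129, 129, 129, 129, 113, 98, 95, 91, 86]
S2 -56 top-front edge z 36.0 min/max 98 163
S2 -50 top-front edge z 33.5 min/max 92 158
S2 -45 top-front edge z 34.0 min/max 89 168
S2 -40 top-front edge z 32.5 min/max 86 159
S2 -35 top-front edge z 31.5 min/max 85 150
S2 -30 top-front edge z 31.0 min/max 85 144
S2 bottom: y=-40 [138, 130, 123, 117, 112, 107, 103, 100, 96, 94, 91, 90, 89, 88, 87, 86, 86] y=-30 [121, 119, 116, 114, 108, 103, 100, 97, 93, 91, 91, 89, 86, 84, 84, 83, 83]
S3 -56 top-front edge z 29.5 min/max 92 170
S3 -50 top-front edge z 27.5 min/max 88 176
S3 -45 top-front edge z 26.0 min/max 89 171
S3 -40 top-front edge z 26.0 min/max 98 167
S3 -35 top-front edge z 27.0 min/max 102 171
S3 -30 top-front edge z 25.0 min/max 100 154
S3 bottom: y=-40 [135, 140, 135, 133, 142, 148, 143, 133, 114, 99, 91, 86, 84, 83, 83, 85, 87] y=-30 [132, 139, 144, 145, 140, 126, 113, 102, 94, 87, 84, 83, 82, 82, 85, 87, 93]
```

The image suggests the gate has shifted in the fingers. I lift it clear and re-measure it in free air.

{"fn": "jog_arm", "kwargs": {
  "targets": [
    [0, 0, -0.3, 0, 0, 0],
    [0, 0, -0.8, 0, 0, 0],
    [0, 0, -1.6, 0, 0, 0],
    [0, 0, -2.2, 0, 0, 0],
    [0, 0, -2.4, 0, 0, 0],
    [0, 0, -2.4, 0, 0, 0]
  ]
}}

```text
time_s: 8.57
position: [0.479, 0.2414, 0.1073]
tool_rot: [[0.125, 0.992, 0.001], [0.992, -0.125, 0.0], [0.001, 0.001, -1.0]]
ft_force: [0.2, 0.1, -0.9]
grip_width: 0.0085
gripper_force: 26.7
```

```bash
cat > m4.py <<'E'
from m3 import *
def held(S,p,pr0=True):
    """top-front edge height and near end of the held gate, assuming foot at TCP-36 mm"""
    a=np.radians(-7.2); ex=np.array([np.cos(a),np.sin(a)]); c=np.array(p[:2]); zs=np.arange(.020,.052,.0005); xs=np.arange(-.010,.0101,.0005); o=[]
    for y in(-.056,-.05,-.045,-.04,-.035,-.03):
        r=[]
        for im_x in xs: r.append(prof(S,*c,-7.2,im_x,p[2],[y])[0])
        r=np.array(r); k=r[:30].argmax(); lo=r[:k+1].min(); i=np.where(r[:k+1]<(r[k]+lo)/2)[0]; o.append((int(y*1000),"front edge x",round(xs[i[-1]]*1e3,1),"max",int(r[k])))
    return o
if __name__=="__main__":
    for i in range(3): im=cap("side"); s=env.observe()
    np.savez("side4.npz",**im); p=s["position"]; print(p,np.round(s["ft_force"],2),np.round(s["wrist_torque"],3))
    S2=dict(np.load("side2.npz"))
    print("S2",held(S2,[.4794,.2446,.0970])); print("now",held(im,p))
    yy=np.arange(-.072,-.040,.001); print((yy*1000).round().astype(int))
    for z in(.040,.036,.032,.028): print(z,prof(im,p[0],p[1],-7.2,.0,p[2]-.036+z,yy))
    for n,S,q in(("S2",S2,[.4794,.2446,.0970]),("now",im,p)):
        for y in(-.05,-.04): print(n,"bottom y",y,prof(S,q[0],q[1],-7.2,0,q[2]-.036,[y]),[int(prof(S,q[0],q[1],-7.2,0,q[2]-.036+z,[y])[0]) for z in np.arange(-.014,.02,.002)])
E
python3 m4.py
```

```text
[0.47851979 0.24118599 0.10629825] [-0.74  0.06 -0.79] [-0.048  0.049  0.004]
S2 [(-56, 'front edge x', np.float64(-3.5), 'max', 144), (-50, 'front edge x', np.float64(-3.0), 'max', 158), (-45, 'front edge x', np.float64(-3.0), 'max', 162), (-40, 'front edge x', np.float64(-3.5), 'max', 154), (-35, 'front edge x', np.float64(-3.0), 'max', 166), (-30, 'front edge x', np.float64(-3.0), 'max', 168)]
now [(-56, 'front edge x', np.float64(-5.5), 'max', 169), (-50, 'front edge x', np.float64(-5.0), 'max', 168), (-45, 'front edge x', np.float64(-4.5), 'max', 162), (-40, 'front edge x', np.float64(-4.0), 'max', 172), (-35, 'front edge x', np.float64(-4.5), 'max', 171), (-30, 'front edge x', np.float64(-4.0), 'max', 168)]
[-72 -71 -70 -69 -68 -67 -66 -65 -64 -63 -62 -61 -60 -59 -58 -57 -56 -55 -54 -53 -52 -51 -50 -49 -48 -47 -46 -45 -44 -43 -42 -41]
0.04 [125 126 128 131 134 133 132 131 131 131 132 134 135 136 138 140 142 146 150 153 155 157 157 157 156 156 156 156 157 158 160 163]
0.036 [119 119 119 119 120 122 124 126 129 133 137 142 144 145 146 148 150 153 155 157 160 163 166 168 166 164 162 162 162 163 166 166]
0.032 [116 115 114 113 112 111 111 112 113 114 116 118 121 125 129 135 141 148 155 158 160 163 166 169 172 170 167 165 163 161 159 158]
0.028 [115 114 113 112 111 110 108 107 107 106 105 104 103 104 106 108 111 114 117 121 127 134 141 150 159 168 165 163 161 159 159 158]
S2 bottom y -0.05 [110] [153, 151, 141, 128, 121, 114, 112, 110, 108, 106, 105, 104, 103, 103, 103, 103, 102]
S2 bottom y -0.04 [94] [132, 125, 119, 113, 107, 101, 96, 94, 92, 91, 92, 93, 92, 91, 91, 91, 92]
now bottom y -0.05 [100] [127, 124, 121, 118, 113, 106, 102, 100, 98, 97, 96, 96, 95, 94, 94, 94, 93]
now bottom y -0.04 [88] [120, 115, 107, 102, 96, 92, 89, 88, 88, 88, 87, 87, 87, 87, 87, 88, 96]
```

The near end now sits about 4 mm low and the far end high, a roll of roughly 5° in the fingers, so the far end had caught on its wall. I counter-roll the tool by 5°, grip harder, and re-measure.

{"fn": "jog_arm", "kwargs": {
  "targets": [
    [0, 0, 0, 0, -2.5, 0],
    [0, 0, 0.3, 0, -5, 0],
    [0.1, 0, 0.6, 0, -5, 0],
    [0.1, 0, 0.6, 0, -5, 0],
    [0.1, 0, 0.6, 0, -5, 0],
    [0.1, 0, 0.6, 0, -5, 0]
  ],
  "newtons": 60
}}

```text
time_s: 9.22
position: [0.4787, 0.242, 0.1004]
tool_rot: [[0.125, 0.992, -0.011], [0.988, -0.125, -0.086], [-0.086, -0.0, -0.996]]
ft_force: [-0.5, -0.4, -0.5]
grip_width: 0.008
gripper_force: 63.4
```

```bash
python3 m4.py; python3 -c "
from h import *
im=np.load('side4.npz'); t=cap('top')
b=cv2.resize(im['frame'][112:166,262:322,::-1],(660,594),interpolation=cv2.INTER_CUBIC)
cv2.imwrite('pics/e1.png',b)
s=env.observe(); print(np.round(s['tool_rot'],3).tolist())"
```

```text
[0.47885402 0.24199934 0.10064496] [-0.13 -0.05 -0.36] [ 0.034 -0.009 -0.017]
S2 [(-56, 'front edge x', np.float64(-3.5), 'max', 144), (-50, 'front edge x', np.float64(-3.0), 'max', 158), (-45, 'front edge x', np.float64(-3.0), 'max', 162), (-40, 'front edge x', np.float64(-3.5), 'max', 154), (-35, 'front edge x', np.float64(-3.0), 'max', 166), (-30, 'front edge x', np.float64(-3.0), 'max', 168)]
now [(-56, 'front edge x', np.float64(-4.5), 'max', 139), (-50, 'front edge x', np.float64(-4.0), 'max', 167), (-45, 'front edge x', np.float64(-4.5), 'max', 164), (-40, 'front edge x', np.float64(-4.0), 'max', 165), (-35, 'front edge x', np.float64(-4.0), 'max', 172), (-30, 'front edge x', np.float64(-4.0), 'max', 168)]
[-72 -71 -70 -69 -68 -67 -66 -65 -64 -63 -62 -61 -60 -59 -58 -57 -56 -55 -54 -53 -52 -51 -50 -49 -48 -47 -46 -45 -44 -43 -42 -41]
0.04 [117 116 118 120 122 125 129 133 135 137 139 141 144 147 148 148 149 151 152 155 155 155 154 154 152 150 150 153 156 159 161 164]
0.036 [118 117 116 115 114 113 112 111 111 114 118 123 127 131 134 136 139 143 147 153 159 160 162 164 167 167 165 162 159 158 157 158]
0.032 [119 118 118 117 115 114 113 112 111 110 109 108 107 106 105 107 111 115 119 123 127 130 135 140 147 154 158 161 158 156 155 154]
0.028 [117 117 116 116 115 115 114 113 113 112 111 110 109 108 106 105 104 103 102 102 101 100 103 107 111 115 118 121 124 127 131 133]
S2 bottom y -0.05 [110] [153, 151, 141, 128, 121, 114, 112, 110, 108, 106, 105, 104, 103, 103, 103, 103, 102]
S2 bottom y -0.04 [94] [132, 125, 119, 113, 107, 101, 96, 94, 92, 91, 92, 93, 92, 91, 91, 91, 92]
now bottom y -0.05 [109] [151, 143, 131, 125, 122, 116, 111, 109, 106, 105, 103, 102, 101, 101, 101, 101, 100]
now bottom y -0.04 [95] [127, 123, 119, 115, 110, 104, 100, 95, 92, 90, 90, 91, 91, 90, 90, 91, 91]
[[0.125, 0.992, -0.011], [0.988, -0.125, -0.086], [-0.087, 0.0, -0.996]]
```

View pics/e1.png

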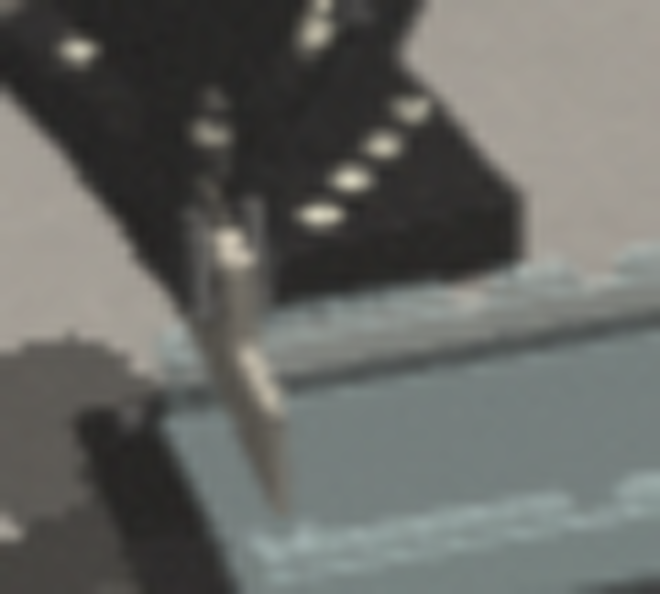

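The plate is level again: its front edge is constant along y, and the foot corner is at crop (280,512) just above the near rib (280,540). Descend vertically and watch the force.

{"fn": "jog_arm", "kwargs": {
  "targets": [
    [0.03, 0, 0.3, 0, 0, 0],
    [0.05, 0, 0.6, 0, 0, 0],
    [0.07, 0, 0.8, 0, 0, 0],
    [0.09, 0, 1.0, 0, 0, 0],
    [0.09, 0, 1.0, 0, 0, 0]
  ]
}}

```text
time_s: 9.83
position: [0.4786, 0.2422, 0.0899]
tool_rot: [[0.124, 0.992, -0.012], [0.988, -0.125, -0.087], [-0.087, -0.001, -0.996]]
ft_force: [-0.3, -0.4, -0.4]
grip_width: 0.0077
gripper_force: 63.4
```

```bash
python3 -c "
from h import *
s=env.observe(); print(s['position'],s['ft_force'],s['wrist_torque'])
S=np.load('side4.npz'); 
a=np.radians(-7.2); ex=np.array([np.cos(a),np.sin(a)]); ey=np.array([-ex[1],ex[0]])
for z in (.060,.0625,.065):
  d=onplane(S,[287.5,158.5],z)-[.5695,.2359]; print(z,d@ex,d@ey)
"
```

```text
[0.47857745 0.24217562 0.08992471] [-0.30553707 -0.36182533 -0.37812669] [ 0.04238082 -0.02368911  0.00291776]
0.06 -0.08889708598013953 -0.054703781202294334
0.0625 -0.08972417307650396 -0.05853395874627685
0.065 -0.09055126017286835 -0.06236413629025958
```

{"fn": "jog_arm", "kwargs": {
  "targets": [
    [0.03, 0, 0.3, 0, 0, 0],
    [0.05, 0, 0.6, 0, 0, 0],
    [0.07, 0, 0.8, 0, 0, 0],
    [0.09, 0, 1.0, 0, 0, 0],
    [0.09, 0, 1.0, 0, 0, 0]
  ]
}}

```text
time_s: 10.25
position: [0.4799, 0.2411, 0.082]
tool_rot: [[0.125, 0.992, -0.008], [0.988, -0.125, -0.088], [-0.088, 0.003, -0.996]]
ft_force: [-2.5, -9.4, 14.8]
grip_width: 0.008
gripper_force: 68.0
```

```bash
python3 -c "
from h import *
s=env.observe(); print(s['position'],s['ft_force'],s['wrist_torque'])
im=cap('side'); np.savez('side5.npz',**im)
from m3 import *
from m4 import held
print(held(im,s['position']))
T=cap('top'); np.savez('top5.npz',**T)
S0=dict(np.load('side0.npz'))
"; cat > ov.py <<'E'
from h import *
import sys
cx,cy,yaw=.5695,.2359,-7.2
a=np.radians(yaw); ex=np.array([np.cos(a),np.sin(a)]); ey=np.array([-ex[1],ex[0]])
def W(x,y,z): return np.array([*(np.array([cx,cy])+x*ex+y*ey),z])
E
```

```text
[0.47990106 0.24112693 0.08202429] [-2.51243774 -9.42728351 14.76710991] [-0.95774204  0.21169443 -0.02597496]
[(-56, 'front edge x', np.float64(-5.5), 'max', 175), (-50, 'front edge x', np.float64(-5.0), 'max', 168), (-45, 'front edge x', np.float64(-4.5), 'max', 169), (-40, 'front edge x', np.float64(-4.5), 'max', 171), (-35, 'front edge x', np.float64(-5.0), 'max', 163), (-30, 'front edge x', np.float64(-4.5), 'max', 170)]
```

Far-end contact again, with Fy negative and the far end pushed up. Lift, shift 2 mm toward -y, and try again gently.

{"fn": "jog_arm", "kwargs": {
  "targets": [
    [-0.05, 0, -0.6, 0, 0, 0],
    [-0.25, 0, -0.8, 0, 0, 0],
    [-0.29, 0, -0.8, 0, -1, 0],
    [-0.27, 0, -0.5, 0, -1, 0],
    [-0.25, 0, -0.3, 0, -1, 0],
    [-0.25, 0, -0.3, 0, -1, 0]
  ]
}}

```text
time_s: 10.85
position: [0.4786, 0.2402, 0.0834]
tool_rot: [[0.124, 0.992, -0.013], [0.987, -0.125, -0.104], [-0.105, 0.0, -0.995]]
ft_force: [-0.7, -1.1, 5.4]
grip_width: 0.008
gripper_force: 66.6
```

{"fn": "jog_arm", "kwargs": {
  "targets": [
    [-0.05, 0, -0.6, 0, 0, 0],
    [-0.2, 0, -0.6, 0, 0, 0],
    [-0.2, 0, -0.4, 0, 0, 0],
    [-0.17, 0, -0.1, 0, 0, 0],
    [-0.15, 0, 0.1, 0, 0, 0],
    [-0.15, 0, 0.1, 0, 0, 0]
  ]
}}

```text
time_s: 11.35
position: [0.4782, 0.2382, 0.0824]
tool_rot: [[0.124, 0.992, -0.013], [0.987, -0.125, -0.104], [-0.105, -0.0, -0.994]]
ft_force: [-0.6, -2.3, -0.8]
grip_width: 0.0077
gripper_force: 65.5
```

```bash
python3 -c "
from h import *
s=env.observe(); print(s['position'],s['ft_force'],s['wrist_torque'])"
```

```text
[0.478241   0.2381938  0.08242172] [-0.55321435 -2.31389438 -0.84435139] [-0.48296324 -0.03675602 -0.07173444]
```

The vertical resistance is gone. Keep going down.

{"fn": "jog_arm", "kwargs": {
  "targets": [
    [-0.04, 0, 0.1, 0, 0, 0],
    [-0.03, 0, 0.3, 0, 0, 0],
    [-0.01, 0, 0.5, 0, 0, 0],
    [0.0, 0, 0.6, 0, 0, 0],
    [0.0, 0, 0.6, 0, 0, 0]
  ]
}}

```text
time_s: 11.77
position: [0.478, 0.2378, 0.0764]
tool_rot: [[0.124, 0.992, -0.014], [0.987, -0.125, -0.104], [-0.105, -0.001, -0.994]]
ft_force: [-0.5, 0.3, -1.8]
grip_width: 0.0078
gripper_force: 65.7
```

{"fn": "jog_arm", "kwargs": {
  "targets": [
    [0.02, 0, 0.2, 0, 0, 0],
    [0.04, 0, 0.4, 0, 0, 0],
    [0.06, 0, 0.6, 0, 0, 0],
    [0.08, 0, 0.8, 0, 0, 0],
    [0.08, 0, 0.8, 0, 0, 0]
  ]
}}

```text
time_s: 12.18
position: [0.4781, 0.2378, 0.0683]
tool_rot: [[0.124, 0.992, -0.014], [0.987, -0.125, -0.104], [-0.105, -0.001, -0.995]]
ft_force: [-0.6, -0.1, 0.0]
grip_width: 0.0078
gripper_force: 65.7
```

```bash
python3 -c "
from m4 import *
im=cap('side'); s=env.observe(); print(s['position'],s['ft_force'],s['wrist_torque'])
np.savez('side6.npz',**im)
print(held(im,s['position']))"
```

```text
[0.47810026 0.23781214 0.06850262] [ 0.21385113 -1.30262959 -0.88499398] [-0.10845086 -0.02922907 -0.02283603]
[(-56, 'front edge x', np.float64(-4.5), 'max', 165), (-50, 'front edge x', np.float64(-4.5), 'max', 169), (-45, 'front edge x', np.float64(-5.0), 'max', 163), (-40, 'front edge x', np.float64(-4.5), 'max', 175), (-35, 'front edge x', np.float64(-4.5), 'max', 171), (-30, 'front edge x', np.float64(-4.5), 'max', 162)]
```

{"fn": "jog_arm", "kwargs": {
  "targets": [
    [0.01, 0, 0.15, 0, 0, 0],
    [0.03, 0, 0.3, 0, 0, 0],
    [0.04, 0, 0.4, 0, 0, 0],
    [0.05, 0, 0.5, 0, 0, 0],
    [0.05, 0, 0.5, 0, 0, 0]
  ]
}}

```text
time_s: 12.65
position: [0.4788, 0.2384, 0.0653]
tool_rot: [[0.124, 0.992, -0.011], [0.987, -0.125, -0.103], [-0.103, 0.002, -0.995]]
ft_force: [-1.8, 3.1, 13.8]
grip_width: 0.0077
gripper_force: 68.1
```

{"fn": "jog_arm", "kwargs": {
  "targets": [
    [0, 0, 0.1, 0, 0, 0],
    [0, 0, 0.15, 0, 0, 0],
    [0, 0, 0.15, 0, 0, 0]
  ],
  "newtons": 25
}}

```text
time_s: 12.9
position: [0.4795, 0.2386, 0.0645]
tool_rot: [[0.124, 0.992, -0.008], [0.987, -0.124, -0.102], [-0.102, 0.005, -0.995]]
ft_force: [-1.8, 3.5, 17.1]
grip_width: 0.0081
gripper_force: 68.8
```

```bash
cat > m5.py <<'E'
from m4 import *
im=cap('side'); s=env.observe(); print(s['position'],np.round(s['ft_force'],1),np.round(s['wrist_torque'],2))
np.savez('side7.npz',**im)
a=np.radians(-7.2); ex=np.array([np.cos(a),np.sin(a)]); c=np.array([.5695,.2359]); S0=dict(np.load('side0.npz'))
xs=np.arange(-.012,.0121,.0005); zs=np.arange(-.015,.012,.0005)
def fe(S,c,y,z):
    r=np.array([prof(S,*c,-7.2,x,z,[y])[0] for x in xs]); k=r[8:40].argmax()+8; lo=r[:k+1].min(); i=np.where(r[:k+1]<(r[k]+lo)/2)[0]
    return round(xs[i[-1]]*1e3,1)
for n,S,o in(("closed",S0,.091),("gate",im,-.091)):
    print(n,[(int(y*1e3),fe(S,c+o*ex,y,.061)) for y in(-.054,-.05,-.045,-.04,-.035,-.03)])
yy=np.arange(-.072,-.040,.002); print((yy*1000).round().astype(int))
print(prof(S0,*(c+.0919*ex),-7.2,0,.061,yy)); print(prof(im,*(c-.091*ex),-7.2,-.001,.061,yy))
E
python3 m5.py
```

```text
[0.47952297 0.23856876 0.06446341] [-1.2  3.9 15.7] [-0.27  0.43 -0.03]
closed [(-54, np.float64(-4.0)), (-50, np.float64(-4.0)), (-45, np.float64(-3.0)), (-40, np.float64(-3.0)), (-35, np.float64(-3.5)), (-30, np.float64(-4.0))]
gate [(-54, np.float64(-2.0)), (-50, np.float64(-1.5)), (-45, np.float64(-2.0)), (-40, np.float64(-1.5)), (-35, np.float64(-1.5)), (-30, np.float64(-1.5))]
[-72 -70 -68 -66 -64 -62 -60 -58 -56 -54 -52 -50 -48 -46 -44 -42]
[138 133 126 119 124 135 146 153 158 171 173 164 164 173 181 173]
[140 138 130 122 117 125 134 138 139 139 138 137 138 139 137 135]
```

The gate stands on the floor: its edge is level, its near end sits like the closed gate's, and the floor is carrying load. Release it and retreat.

{"fn": "jog_arm", "kwargs": {
  "targets": [
    [-0.02, 0, -0.25, 0, 0, 0],
    [-0.02, 0, -0.25, 0, 0, 0],
    [-0.02, 0, -0.25, 0, 0, 0]
  ]
}}

```text
time_s: 13.2
position: [0.4786, 0.238, 0.0651]
tool_rot: [[0.124, 0.992, -0.012], [0.987, -0.125, -0.103], [-0.104, 0.001, -0.995]]
ft_force: [0.7, 2.5, 5.6]
grip_width: 0.0078
gripper_force: 66.8
```

{"fn": "jog_arm", "kwargs": {
  "targets": [
    [0, 0, 0, 0, 0, 0],
    [0, 0, 0, 0, 0, 0],
    [0, 0, 0, 0, 0, 0],
    [0, 0, 0, 0, 0, 0],
    [-0.2, 0, -2, 0, 0, 0],
    [-0.6, 0, -6, 0, 3, 0],
    [-1, 0, -10, 0, 6, 0],
    [-1, 0, -10, 0, 6, 0]
  ],
  "hand": 0.5
}}

```text
time_s: 13.87
position: [0.481, 0.2383, 0.1722]
tool_rot: [[0.126, 0.992, 0.012], [0.992, -0.126, 0.005], [0.007, 0.011, -1.0]]
ft_force: [1.1, 0.0, 1.2]
grip_width: 0.043
gripper_force: 0.0
```

```bash
python3 m5.py; python3 -c "
from h import *
im=dict(np.load('side7.npz'))
cv2.imwrite('pics/f1.png',cv2.resize(im['frame'][110:180,260:360,::-1],(800,560),interpolation=cv2.INTER_CUBIC))
go(.576,-.244,.17,19.25)"
```

```text
[0.47982448 0.2380209  0.16886318] [ 0.4  0.  -0.9] [-0.03  0.01 -0.  ]
closed [(-54, np.float64(-4.0)), (-50, np.float64(-4.0)), (-45, np.float64(-3.0)), (-40, np.float64(-3.0)), (-35, np.float64(-3.5)), (-30, np.float64(-4.0))]
gate [(-54, np.float64(-3.0)), (-50, np.float64(-3.0)), (-45, np.float64(-2.5)), (-40, np.float64(-2.0)), (-35, np.float64(-2.0)), (-30, np.float64(-2.5))]
[-72 -70 -68 -66 -64 -62 -60 -58 -56 -54 -52 -50 -48 -46 -44 -42]
[138 133 126 119 124 135 146 153 158 171 173 164 164 173 181 173]
[145 143 135 125 119 125 131 135 140 146 151 148 146 141 141 140]
t 13.92 pos [0.4798 0.238  0.1689] move [-46.61  15.61  -0.15] [  0.45  -0.08 -26.49] q6 20.9 ft [ 0.4  0.  -0.9] w 0.04281159368975509
```

View pics/f1.png

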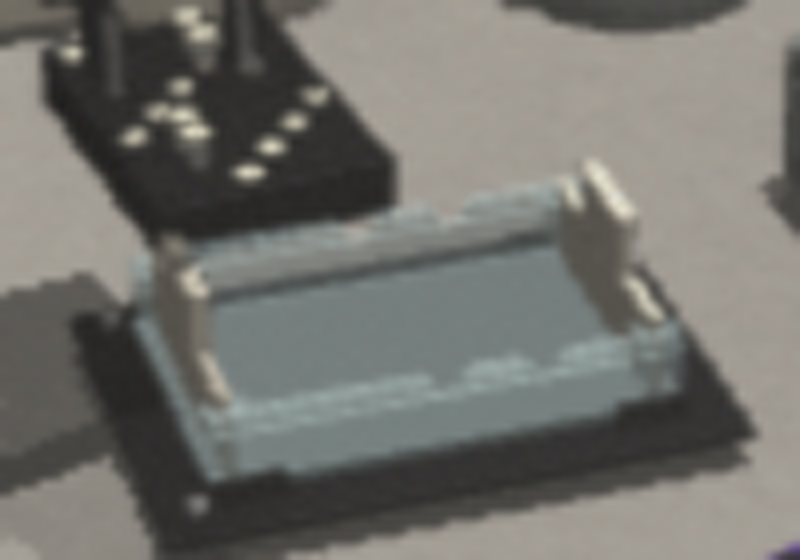

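The gate stands in the grooves at the open end (crop 180,310) and matches the closed gate (605,235). Next I measure both tabs, which gives the tray pose accurately for the comb.

```bash
python3 -c "
from h import *
im=dict(np.load('side7.npz')); S0=dict(np.load('side0.npz'))
for pad in (.004,.008):
  print('gate',tabfit(im,.479,.2465,-7.2,.089,.05,140,pad=pad),'closed',tabfit(im,.661,.225,-7.2,.089,.05,140,pad=pad))
P=cloud(im)
for c in((.479,.2465),(.661,.225)):
  m=(np.hypot(P[...,0]-c[0],P[...,1]-c[1])<.03)&(P[...,2]>.07)&(P[...,2]<.12)&(im['frame'].min(-1)>120); print(m.sum(),np.nanpercentile(P[m][:,2],[50,90,97]) if m.sum() else '')
"
```

```text
gate (array([0.4796, 0.2317]), np.float64(-16.7), array([0.0222, 0.0084]), np.int64(118)) closed (array([0.6623, 0.225 ]), np.float64(-4.9), array([0.0582, 0.017 ]), np.int64(602))
gate (array([0.4784, 0.2399]), np.float64(4.4), array([0.0406, 0.0188]), np.int64(126)) closed (array([0.6635, 0.2251]), np.float64(-1.0), array([0.0677, 0.0274]), np.int64(924))
9 [0.08959332 0.09167915 0.09201218]
27 [0.08985523 0.09158788 0.09218689]
```

{"fn": "jog_arm", "kwargs": {
  "targets": [
    [-46.6, 15.6, -1, 0, 0, -26.5],
    [-46.6, 15.6, -1, 0, 0, -26.5],
    [-46.6, 15.6, -1, 0, 0, -26.5],
    [-46.6, 15.6, -1, 0, 0, -26.5],
    [-46.6, 15.6, -1, 0, 0, -26.5],
    [-46.6, 15.6, -1, 0, 0, -26.5],
    [-46.6, 15.6, -1, 0, 0, -26.5],
    [-46.6, 15.6, -1, 0, 0, -26.5]
  ]
}}

```text
time_s: 14.58
position: [0.54, -0.0723, 0.1706]
tool_rot: [[-0.331, 0.944, -0.002], [0.944, 0.331, 0.0], [0.001, -0.002, -1.0]]
ft_force: [1.1, -0.5, 0.7]
grip_width: 0.0427
gripper_force: 0.0
```

```bash
python3 -c "
from h import *
go(.576,-.244,.17,19.25)"
```

```text
t 14.58 pos [ 0.54   -0.0723  0.1706] move [-17.39  -2.28   0.05] [-0.11 -0.06  0.07] q6 -39.4 ft [ 1.1 -0.5  0.7] w 0.04265682256603137
```

{"fn": "jog_arm", "kwargs": {
  "targets": [
    [-17.3, -2.3, 0, 0, 0, 0],
    [-17.3, -2.3, 0, 0, 0, 0],
    [-17.3, -2.3, 0, 0, 0, 0],
    [-17.3, -2.3, 0, 0, 0, 0],
    [-17.3, -2.3, 3, 0, 0, 0],
    [-17.3, -2.3, 6, 0, 0, 0],
    [-17.3, -2.3, 6, 0, 0, 0],
    [-17.3, -2.3, 6, 0, 0, 0]
  ]
}}

```text
time_s: 15.25
position: [0.5752, -0.2407, 0.11]
tool_rot: [[-0.331, 0.944, -0.004], [0.944, 0.331, 0.002], [0.004, -0.003, -1.0]]
ft_force: [0.1, 1.0, 1.1]
grip_width: 0.043
gripper_force: 0.0
```

```bash
python3 -c "
from h import *
for i in range(3): cap('side')
go(.5757,-.2428,.042,19.25)"
```

```text
t 15.4 pos [ 0.5767 -0.2411  0.1135] move [-0.11 -0.17  7.15] [0.09 0.13 0.13] q6 -52.9 ft [ 0.2 -0.1  0.3] w 0.04235731381440388
```

{"fn": "jog_arm", "kwargs": {
  "targets": [
    [-0.1, -0.1, 3, 0, 0, 0],
    [-0.1, -0.1, 5.5, 0, 0, 0],
    [-0.1, -0.1, 6.7, 0, 0, 0],
    [-0.1, -0.1, 7.1, 0, 0, 0],
    [-0.1, -0.1, 7.1, 0, 0, 0],
    [-0.1, -0.1, 7.1, 0, 0, 0]
  ]
}}

```text
time_s: 15.9
position: [0.5762, -0.2428, 0.0424]
tool_rot: [[-0.331, 0.944, 0.002], [0.944, 0.331, -0.002], [-0.002, 0.002, -1.0]]
ft_force: [-0.3, -0.2, -0.1]
grip_width: 0.0427
gripper_force: 0.0
```

{"fn": "jog_arm", "kwargs": {
  "targets": [
    [0, 0, 0, 0, 0, 0],
    [0, 0, 0, 0, 0, 0],
    [0, 0, 0, 0, 0, 0],
    [0, 0, 0, 0, 0, 0],
    [0, 0, 0, 0, 0, 0],
    [0, 0, 0, 0, 0, 0]
  ],
  "hand": 0,
  "newtons": 50
}}

```text
time_s: 16.4
position: [0.5756, -0.2428, 0.0418]
tool_rot: [[-0.331, 0.944, 0.001], [0.944, 0.331, -0.001], [-0.001, 0.001, -1.0]]
ft_force: [-3.2, -0.4, 6.7]
grip_width: 0.0085
gripper_force: 49.5
```

{"fn": "jog_arm", "kwargs": {
  "targets": [
    [0, 0, -0.8, 0, 0, 0],
    [0, 0, -2.5, 0, 0, 0],
    [0, 0, -6, 0, 0, 0],
    [0, 0, -10, 0, 0, 0],
    [0, 0, -14, 0, 0, 0],
    [0, 0, -18, 0, 0, 0],
    [0, 0, -18, 0, 0, 0]
  ]
}}

```text
time_s: 16.98
position: [0.5774, -0.2437, 0.23]
tool_rot: [[-0.331, 0.944, 0.013], [0.944, 0.331, -0.008], [-0.012, 0.009, -1.0]]
ft_force: [1.0, 0.1, 0.9]
grip_width: 0.0084
gripper_force: 48.8
```

```bash
python3 -c "
from h import *
a=np.radians(-7.2); ex=np.array([np.cos(a),np.sin(a)])
im=cap('side')
print([tabfit(im,*c,19.25,.074,.06,140,pad=.006) for c in ((.5136,-.2662),)])
print(np.array([.5695,.2350])+.041*ex)
go(*(np.array([.5695,.2350])+.041*ex),.2,-7.2)"
```

```text
[(array([ 0.5137, -0.2669]), np.float64(19.3), array([0.0592, 0.0084]), np.int64(861))]
[0.6101767  0.22986134]
t 17.03 pos [ 0.5765 -0.2431  0.2257] move [43.53 18.82  2.36] [ 0.42  0.34 26.53] q6 -53.0 ft [ 0.1 -0.  -1.5] w 0.007838539272698503
```

{"fn": "jog_arm", "kwargs": {
  "targets": [
    [43.5, 18.8, 1, 0, 0, 26.5],
    [43.5, 18.8, 1, 0, 0, 26.5],
    [43.5, 18.8, 1, 0, 0, 26.5],
    [43.5, 18.8, 1, 0, 0, 26.5],
    [43.5, 18.8, 1, 0, 0, 26.5],
    [43.5, 18.8, 1, 0, 0, 26.5],
    [43.5, 18.8, 1, 0, 0, 26.5],
    [43.5, 18.8, 1, 0, 0, 26.5]
  ]
}}

```text
time_s: 17.7
position: [0.5979, 0.0885, 0.2126]
tool_rot: [[0.125, 0.992, -0.002], [0.992, -0.125, 0.0], [-0.0, -0.002, -1.0]]
ft_force: [0.7, -0.2, -0.4]
grip_width: 0.0083
gripper_force: 48.7
```

```bash
python3 -c "
from h import *
go(.6102,.2299,.13,-7.2)"
```

```text
t 17.7 pos [0.5979 0.0885 0.2126] move [14.18 -0.53  8.26] [-0.13  0.01  0.02] q6 4.4 ft [ 0.7 -0.2 -0.4] w 0.008322574661257544
```

{"fn": "jog_arm", "kwargs": {
  "targets": [
    [14.1, -0.5, 3, 0, 0, 0],
    [14.1, -0.5, 3, 0, 0, 0],
    [14.1, -0.5, 3, 0, 0, 0],
    [14.1, -0.5, 5, 0, 0, 0],
    [14.1, -0.5, 8, 0, 0, 0],
    [14.1, -0.5, 8.2, 0, 0, 0],
    [14.1, -0.5, 8.2, 0, 0, 0],
    [14.1, -0.5, 8.2, 0, 0, 0]
  ]
}}

```text
time_s: 18.37
position: [0.6118, 0.2263, 0.1327]
tool_rot: [[0.126, 0.992, 0.001], [0.992, -0.126, 0.0], [0.0, 0.001, -1.0]]
ft_force: [0.4, -0.4, 0.2]
grip_width: 0.0085
gripper_force: 48.8
```

```bash
cat > m6.py <<'E'
from m3 import *
for i in range(4): im=cap('side'); 
s=env.observe(); p=s['position']; print(p,np.round(s['ft_force'],1)); np.savez('side8.npz',**im)
a=np.radians(-7.2); ex=np.array([np.cos(a),np.sin(a)]); ey=np.array([-ex[1],ex[0]])
d=np.array(p[:2])-[.5695,.2359]; print("tool in tray frame",np.round([d@ex,d@ey],4))
# bar top face near side: z=TCP-.036+.034, y -73..-30, 9 thick
z=p[2]-.002; xs=np.arange(-.012,.0121,.0005)
for y in(-.068,-.06,-.05,-.04):
    r=np.array([prof(im,p[0],p[1],-7.2,x,z,[y])[0] for x in xs]); w=r>140; print(int(y*1e3),"bar top x range",(xs[w].min()*1e3,xs[w].max()*1e3) if w.any() else None, r[::4])
yy=np.arange(-.090,-.05,.001); print((yy*1000).round().astype(int)[::2]); 
for x in(-.001,0,.001): print(prof(im,p[0],p[1],-7.2,x,z,yy)[::2])
E
python3 m6.py
```

```text
[0.61197897 0.22641018 0.13333213] [-0.1  0.4 -1.4]
tool in tray frame [ 0.0433 -0.0041]
-68 bar top x range (np.float64(-3.499999999999993), np.float64(11.00000000000002)) [ 82  83  89 110 138 170 176 174 163 169 187 162 132]
-60 bar top x range (np.float64(-3.499999999999993), np.float64(12.000000000000021)) [ 81  82  90 105 137 165 179 181 179 173 175 185 166]
-50 bar top x range (np.float64(-3.499999999999993), np.float64(12.000000000000021)) [ 81  81  90 108 140 168 177 178 173 164 158 159 157]
-40 bar top x range (np.float64(-3.499999999999993), np.float64(12.000000000000021)) [ 81  81  89 104 135 164 178 179 172 161 154 153 153]
[-90 -88 -86 -84 -82 -80 -78 -76 -74 -72 -70 -68 -66 -64 -62 -60 -58 -56 -54 -52]
[ 91  96 101 106 110 114 119 137 154 168 172 174 179 179 174 173 177 176 174 173]
[ 85  90  95 101 108 113 118 135 154 176 177 176 179 182 183 179 179 178 179 180]
[ 82  83  88  94 101 108 117 132 150 170 176 178 179 181 182 183 181 180 179 180]
```

```bash
python3 - <<'E'
from m3 import *
np.set_printoptions(linewidth=260)
S0=dict(np.load("side0.npz")); xs=np.arange(-.024,.070,.002); print((xs*1000).round().astype(int))
for y in(-.0635,-.0655,.0625,.0645,.0665):
  for z in(.056,):
    print(y,z,np.array([prof(S0,.5695,.2359,-7.2,x,z,[y])[0] for x in xs]))
E
```

```text
[-24 -22 -20 -18 -16 -14 -12 -10  -8  -6  -4  -2   0   2   4   6   8  10  12  14  16  18  20  22  24  26  28  30  32  34  36  38  40  42  44  46  48  50  52  54  56  58  60  62  64  66  68]
-0.0635 0.056 [143 142 143 146 145 144 143 141 135 128 122 120 120 120 121 124 130 136 142 146 149 152 153 148 145 144 145 146 139 131 125 122 120 120 121 124 127 133 138 143 149 150 146 144 145 145 144]
-0.0655 0.056 [146 143 143 146 147 148 150 146 140 131 122 121 120 120 123 128 137 143 148 149 151 153 154 153 152 151 151 150 143 136 129 124 121 121 123 126 133 141 143 147 152 153 152 150 149 149 146]
0.0625 0.056 [120 122 121 121 123 126 126 123 117 114 111 110 111 114 119 128 130 131 127 128 140 151 154 156 157 158 159 154 150 151 151 151 150 150 151 152 154 154 151 150 152 154 153 152 150 153 156]
0.0645 0.056 [111 112 113 111 110 109 108 105  99  94  91  91  93  99 104 109 112 114 116 118 134 152 156 159 159 159 159 156 152 151 150 150 150 150 151 152 153 155 154 154 157 159 158 156 154 154 157]
0.0665 0.056 [ 99  99  97  94  93  93  92  89  81  74  73  75  79  83  86  89  92  96 101 108 123 142 149 156 157 159 160 158 154 152 150 150 150 151 151 152 153 154 155 158 161 163 160 157 154 154 157]
```

{"fn": "jog_arm", "kwargs": {
  "targets": [
    [0.4, -0.15, 0.5, 0, 0, 0],
    [0.45, -0.15, 1, 0, 0, 0],
    [0.45, -0.15, 2.2, 0, 0, 0],
    [0.45, -0.15, 3.0, 0, 0, 0],
    [0.45, -0.15, 3.3, 0, 0, 0],
    [0.45, -0.15, 3.3, 0, 0, 0]
  ]
}}

```text
time_s: 19.07
position: [0.61, 0.2315, 0.0976]
tool_rot: [[0.125, 0.992, -0.002], [0.992, -0.125, -0.0], [-0.001, -0.002, -1.0]]
ft_force: [-0.5, -0.2, -0.6]
grip_width: 0.0083
gripper_force: 48.8
```

```bash
python3 m6.py
```

```text
[0.61068795 0.23165896 0.09928068] [-0.1 -0.1 -0.9]
tool in tray frame [0.0414 0.001 ]
-68 bar top x range (np.float64(-3.9999999999999933), np.float64(5.000000000000015)) [ 82  85  93 113 141 172 174 168 152 133 113  96  84]
-60 bar top x range (np.float64(-3.9999999999999933), np.float64(6.000000000000016)) [ 82  83  93 110 145 175 183 177 165 141 120 101  88]
-50 bar top x range (np.float64(-3.499999999999993), np.float64(3.5000000000000133)) [ 82  81  89 103 133 159 173 164 140 115  96  95  91]
-40 bar top x range (np.float64(-4.499999999999994), np.float64(5.000000000000015)) [ 82  83  95 114 150 178 184 176 161 125  99  93  91]
[-90 -88 -86 -84 -82 -80 -78 -76 -74 -72 -70 -68 -66 -64 -62 -60 -58 -56 -54 -52]
[119 117 115 115 116 118 125 137 150 160 166 174 183 179 177 179 179 178 174 168]
[120 119 117 117 117 119 124 135 149 162 167 174 180 182 183 183 179 178 178 178]
[121 120 118 118 118 119 123 132 143 155 165 173 178 179 181 183 179 176 175 173]
```

{"fn": "jog_arm", "kwargs": {
  "targets": [
    [0, 0, 0.4, 0, 0, 0],
    [0, 0, 0.9, 0, 0, 0],
    [0, 0, 1.3, 0, 0, 0],
    [0, 0, 1.6, 0, 0, 0],
    [0, 0, 1.8, 0, 0, 0],
    [0, 0, 2.0, 0, 0, 0],
    [0, 0, 2.0, 0, 0, 0]
  ]
}}

```text
time_s: 19.85
position: [0.6103, 0.2316, 0.0783]
tool_rot: [[0.125, 0.992, -0.001], [0.992, -0.125, -0.0], [-0.0, -0.001, -1.0]]
ft_force: [-0.8, -0.4, -0.9]
grip_width: 0.0083
gripper_force: 48.8
```

{"fn": "jog_arm", "kwargs": {
  "targets": [
    [0, 0, 0.2, 0, 0, 0],
    [0, 0, 0.4, 0, 0, 0],
    [0, 0, 0.6, 0, 0, 0],
    [0, 0, 0.8, 0, 0, 0],
    [0, 0, 0.8, 0, 0, 0]
  ]
}}

```text
time_s: 20.27
position: [0.6102, 0.2316, 0.0702]
tool_rot: [[0.125, 0.992, -0.001], [0.992, -0.125, -0.0], [-0.0, -0.001, -1.0]]
ft_force: [-0.2, 0.1, -0.5]
grip_width: 0.0084
gripper_force: 48.8
```

Passing into the notches with no force. Continue to the floor.

{"fn": "jog_arm", "kwargs": {
  "targets": [
    [0, 0, 0.15, 0, 0, 0],
    [0, 0, 0.3, 0, 0, 0],
    [0, 0, 0.45, 0, 0, 0],
    [0, 0, 0.55, 0, 0, 0],
    [0, 0, 0.55, 0, 0, 0]
  ]
}}

```text
time_s: 20.68
position: [0.6103, 0.2316, 0.0649]
tool_rot: [[0.125, 0.992, -0.0], [0.992, -0.125, -0.0], [-0.0, -0.0, -1.0]]
ft_force: [0.1, 0.5, -0.6]
grip_width: 0.0086
gripper_force: 48.8
```

{"fn": "jog_arm", "kwargs": {
  "targets": [
    [0, 0, 0.1, 0, 0, 0],
    [0, 0, 0.15, 0, 0, 0],
    [0, 0, 0.2, 0, 0, 0],
    [0, 0, 0.25, 0, 0, 0],
    [0, 0, 0.25, 0, 0, 0]
  ]
}}

```text
time_s: 21.1
position: [0.6105, 0.2316, 0.0628]
tool_rot: [[0.125, 0.992, 0.0], [0.992, -0.125, -0.0], [-0.0, 0.0, -1.0]]
ft_force: [-0.3, 0.0, -0.1]
grip_width: 0.0081
gripper_force: 49.1
```

{"fn": "jog_arm", "kwargs": {
  "targets": [
    [0, 0, 0.05, 0, 0, 0],
    [0, 0, 0.1, 0, 0, 0],
    [0, 0, 0.15, 0, 0, 0],
    [0, 0, 0.15, 0, 0, 0]
  ]
}}

```text
time_s: 21.43
position: [0.6105, 0.2317, 0.0627]
tool_rot: [[0.125, 0.992, 0.001], [0.992, -0.125, 0.0], [0.0, 0.001, -1.0]]
ft_force: [-4.1, -1.5, 9.8]
grip_width: 0.0085
gripper_force: 50.5
```

Contact came at the expected height, so both ears are down. Ease off, open to 0.4, and rise.

{"fn": "jog_arm", "kwargs": {
  "targets": [
    [0, 0, -0.1, 0, 0, 0],
    [0, 0, -0.1, 0, 0, 0],
    [0, 0, -0.1, 0, 0, 0]
  ]
}}

```text
time_s: 21.68
position: [0.6106, 0.2317, 0.0627]
tool_rot: [[0.125, 0.992, 0.001], [0.992, -0.125, 0.0], [0.0, 0.001, -1.0]]
ft_force: [-2.4, -0.1, 5.7]
grip_width: 0.0083
gripper_force: 49.7
```

{"fn": "jog_arm", "kwargs": {
  "targets": [
    [0, 0, 0, 0, 0, 0],
    [0, 0, 0, 0, 0, 0],
    [0, 0, 0, 0, 0, 0],
    [0, 0, 0, 0, 0, 0],
    [0, 0, -1, 0, 0, 0],
    [0, 0, -4, 0, 0, 0],
    [0, 0, -8, 0, 0, 0],
    [0, 0, -12, 0, 0, 0]
  ],
  "hand": 0.4
}}

```text
time_s: 22.35
position: [0.6099, 0.2315, 0.1838]
tool_rot: [[0.125, 0.992, -0.002], [0.992, -0.125, -0.0], [-0.0, -0.001, -1.0]]
ft_force: [1.0, 0.5, 0.3]
grip_width: 0.0341
gripper_force: 0.0
```

{"fn": "jog_arm", "kwargs": {
  "targets": [
    [-10, -10, -6, 0, 0, 0],
    [-10, -10, -6, 0, 0, 0],
    [-10, -10, -6, 0, 0, 0],
    [-10, -10, -6, 0, 0, 0],
    [-10, -10, -6, 0, 0, 0],
    [-10, -10, -6, 0, 0, 0]
  ]
}}

```text
time_s: 22.85
position: [0.4985, 0.1445, 0.2439]
tool_rot: [[0.126, 0.992, 0.003], [0.992, -0.126, 0.0], [0.001, 0.003, -1.0]]
ft_force: [0.5, 0.9, 0.2]
grip_width: 0.0338
gripper_force: 0.0
```

```bash
python3 - <<'E'
from m3 import *
im=cap('side'); s=env.observe(); print(s['time_s'],s['position'],np.round(s['ft_force'],1)); np.savez('side9.npz',**im)
a=np.radians(-7.2); ex=np.array([np.cos(a),np.sin(a)]); c=np.array([.5695,.2359])+.042*ex
print("grip top",tabfit(im,*c,-7.2,.095,.06,150,pad=.006))
xs=np.arange(-.012,.0121,.0015)
for y in(-.068,-.06,-.05,-.04): print(int(y*1e3),[int(prof(im,*c,-7.2,x,.061,[y])[0]) for x in xs])
P=cloud(im); d=P[...,:2]-c; ey=np.array([-ex[1],ex[0]]); u=d@ex; v=d@ey
for lo,hi in((-.07,-.04),(-.028,.028),(.04,.07)):
    m=(abs(u)<.006)&(v>lo)&(v<hi)&(P[...,2]>.05)&(im["frame"].min(-1)>130); print(lo,m.sum(),np.round(np.nanpercentile(P[m][:,2],[20,50,90]),4) if m.any() else '')
print("gate front");g=np.array([.5695,.2359])-.0895*ex
m=(np.hypot(P[...,0]-g[0],P[...,1]-g[1])<.03)&(P[...,2]>.08)&(P[...,2]<.12)&(im['frame'].min(-1)>120); print(m.sum(),np.nanpercentile(P[m][:,2],[50,90]))
print("fine",tabfit(im,.5136,-.2662,19.25,.074,.06,160,pad=.006))
E
```

```text
22.9 [0.49894259 0.14489403 0.24292678] [-0.   0.  -0.4]
grip top (array([0.613 , 0.2336]), np.float64(-6.9), array([0.0662, 0.0181]), np.int64(603))
-68 [103, 97, 100, 110, 128, 155, 183, 191, 197, 193, 179, 163, 147, 136, 136, 136, 137]
-60 [86, 86, 94, 103, 128, 156, 180, 198, 207, 199, 188, 164, 141, 131, 126, 123, 123]
-50 [83, 84, 93, 105, 133, 163, 187, 203, 210, 204, 197, 171, 144, 133, 126, 124, 123]
-40 [84, 85, 91, 99, 125, 151, 176, 197, 204, 196, 184, 162, 142, 133, 126, 124, 123]
-0.07 17 [0.0618 0.0632 0.0653]
-0.028 25 [0.0946 0.0967 0.0978]
0.04 11 [0.061  0.0621 0.064 ]
gate front
1 [0.08936633 0.08936633]
fine (array([ 0.5136, -0.266 ]), np.float64(19.5), array([0.0591, 0.0081]), np.int64(776))
```

Both ears measure about 0.062 m on the bar top against 0.061 expected, the comb is centred, and the fine comb has not moved. Handing in.

```bash
python3 -c "
from rig import env
print(env.close_job())"
```

```text
the job is handed in; nothing more can be done
None
```

I handed the job in at about 23 s of the 67 s allowed, and it gave no verdict back. By my camera checks, the gate stands on the tray floor in the open-end grooves, the broad-toothed comb hangs level in the pair of notches nearer the closed end, and the fine-toothed comb is still in its slot. The gate caught on the far wall twice on the way in, so I lifted it, re-aligned it and lowered it again; the highest force I read while fitting either part was about 18 N. I did not re-measure the bystanders at the end.

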